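# Charge the clock-pillar tumbler with the drop cup

### The job

First set the tumbler's blank selector: turn it anticlockwise right back to its end stop, then clockwise exactly three clicks. Load every brass pillar lying on the bench into the aluminium drop cup, carry the cup upright over the green tub and lower it so that the striker post in front of the tub pushes its release tab up and the hinged bottom lets all the pillars fall into the tub. Stand the empty cup back on the middle of its wooden rest board, then push the white start button fully down, leaving the selector set and the other things on the bench alone.

Things in the scene. Friction and masses are not known exactly. Their poses are not given: they have to be found in the camera images.
- pillar0: Brass clock pillar lying on the bench, 66 mm long along its x axis: a 12 mm round bar with a 16 mm square block, 12 mm long, at each end. Origin at mid-length in the underside it starts on (8 mm from its axis). 55 g. Two to four of the four are present; the state gives None for the rest.
- pillar1: Brass clock pillar lying on the bench, 66 mm long along its x axis: a 12 mm round bar with a 16 mm square block, 12 mm long, at each end. Origin at mid-length in the underside it starts on (8 mm from its axis). 55 g. Two to four of the four are present; the state gives None for the rest.
- pillar2: Brass clock pillar lying on the bench, 66 mm long along its x axis: a 12 mm round bar with a 16 mm square block, 12 mm long, at each end. Origin at mid-length in the underside it starts on (8 mm from its axis). 55 g. Two to four of the four are present; the state gives None for the rest.
- pillar3: Brass clock pillar lying on the bench, 66 mm long along its x axis: a 12 mm round bar with a 16 mm square block, 12 mm long, at each end. Origin at mid-length in the underside it starts on (8 mm from its axis). 55 g. Two to four of the four are present; the state gives None for the rest.
- cup: Aluminium drop cup, 0.16 kg, 68 (x) by 98 mm (y) outside, 60 by 90 inside, rim 56 mm up, floor flap 11 mm up. Origin: centre of its footprint; z up. Its two end walls (y = +-47 mm) reach down as feet. A flat wooden handle (14 mm in x, 34 mm in y, from 48 to 96 mm up) stands beyond the -x wall, 56 mm from the centre. The sprung floor holds all the pillars.
- cup_handle (a point): Point in the cup's wooden handle (cup frame [-56, 0, 78] mm), 18 mm below the handle's top: pinch it here from above, fingers closing along the cup's x axis. The pressed tab lies straight below.
- flap_tab (a point): Point in the underside of the release tab: the brass tab, 44 mm wide, that sticks out level under the handle, from the hinge (34 mm from the cup's centre towards -x, 11 mm above the feet) 46 mm outwards. At rest this point is at cup frame [-57, 0, 10] mm. Pushing the tab up swings the floor down.
- flap (a joint): Angle of the cup's floor flap, rad: 0 shut, grows to 1.15 as the tab is pushed up and the floor's free edge (64 mm from the hinge) swings down. Sprung shut; needs 6 to 10 N on the tab. With the striker under flap_tab, lowering the cup 28 mm past first touch opens about 0.85 rad, which lets the pillars slide out.
- tub: Green square open tub of the tumbler, fixed, 170 mm outside, 8 mm walls, rim 80 mm high, inner floor 8 mm. Origin: centre of its underside; -x is its front, where the striker post stands. Its position and yaw vary.
- tub_mouth (a point): Centre of the tub's mouth, at rim height (80 mm).
- striker: Steel striker fixed in front of the tub: a post at tub frame [-97, 0] mm with a 30 mm crossbar, 12 mm thick, along the tub's y axis on top. Origin at its foot; top 130 mm above the bench. With flap_tab above it and the cup's x axis along the tub's, the cup is 40 mm in front of the tub's centre and its floor has room to swing down into the tub.
- striker_top (a point): Top of the striker's crossbar, 130 mm above the bench.
- selector (a joint): Angle of the blank rotary selector, rad, growing clockwise seen from above. End stop (anticlockwise) at 0; a click (detent) every 25 degrees (0.436 rad), so the third click is 1.309; the seventh, 3.05, is the last. It springs into the nearest click when let go. Turning takes up to about 0.15 N m. It starts at the second click or beyond.
- selector_grip (a point): Point on the selector's axis at the height to grip: in the middle of its black bar handle, 56 mm long (along this point's x axis), 14 mm thick, its top 101 mm above the bench (this point 89 mm). Turns with the knob.
- console: Grey control box, fixed, 120 (x) by 190 (y) by 55 mm, carrying the selector (at its y = +45 mm) and the start button (at y = -55 mm). Origin: centre of its underside.
- start_top (a point): Centre of the top of the white round start button (32 mm diameter), 77 mm above the bench when up; moves down 6 mm.
- start (a joint): Travel of the start button, m: 0 up, 0.006 fully down (5 N), springs back. More than 0.0045 counts as pushed.
- rest: Wooden rest board, fixed, 170 (x) by 210 (y) by 12 mm. Origin: centre of its underside. The drop cup starts on it and returns to it.
- loupe: Bystander: black watchmaker's loupe standing on the bench, 42 mm wide, 44 mm high. Origin underneath. Leave it alone.
- oiler: Bystander: small amber bottle, 32 mm wide, 70 mm high. Origin underneath. Leave it alone.
- pinjar: Bystander: clear jar with metal lid, 56 mm wide, 60 mm high. Origin underneath. Leave it alone.
- driver: Bystander: screwdriver lying on the bench, 150 mm long. Origin underneath. Leave it alone.
- mallet: Bystander: hammer lying on the bench, 220 mm long. Origin underneath. Leave it alone.
- barrel: Bystander: brass spring barrel, 60 mm wide, 26 mm high. Origin underneath. Leave it alone.
Not all that is in view belongs to the job. Leave any black, blue or red look-alike of the pillar3 alone.

How it is judged:
On the way, in this order (a step that is already met when the one before it is completed fails the run):
1. the selector is back at its anticlockwise end stop (value of joint selector below 0.1 rad), for 0.2 s.
2. the selector rests at the third click from the stop (value of joint selector between 1.179 and 1.439 rad and contact force between the fingers and selector below 0.1 N), for 0.3 s.
3. every pillar lies in the drop cup (x of pillar0 in the frame of cup between -0.034 and 0.034 m and y of pillar0 in the frame of cup between -0.05 and 0.05 m and x of pillar1 in the frame of cup between -0.034 and 0.034 m and y of pillar1 in the frame of cup between -0.05 and 0.05 m and x of pillar2 in the frame of cup between -0.034 and 0.034 m and y of pillar2 in the frame of cup between -0.05 and 0.05 m and x of pillar3 in the frame of cup between -0.034 and 0.034 m and y of pillar3 in the frame of cup between -0.05 and 0.05 m and z of pillar0 in the frame of cup between 0 and 0.078 m and z of pillar1 in the frame of cup between 0 and 0.078 m and z of pillar2 in the frame of cup between 0 and 0.078 m and z of pillar3 in the frame of cup between 0 and 0.078 m), for 0.3 s.
4. the upright cup is held over the tub and its tab, pressed on the striker, begins to open the bottom (value of joint flap above 0.15 rad and angle between cup's own z axis and vertical below 0.3 rad and horizontal distance between cup and tub_mouth below 0.085 m and contact force between striker and cup above 0.5 N), for 0.1 s.
5. every pillar lies in the tub (x of pillar0 in the frame of tub between -0.08 and 0.08 m and y of pillar0 in the frame of tub between -0.08 and 0.08 m and x of pillar1 in the frame of tub between -0.08 and 0.08 m and y of pillar1 in the frame of tub between -0.08 and 0.08 m and x of pillar2 in the frame of tub between -0.08 and 0.08 m and y of pillar2 in the frame of tub between -0.08 and 0.08 m and x of pillar3 in the frame of tub between -0.08 and 0.08 m and y of pillar3 in the frame of tub between -0.08 and 0.08 m and z of each of pillar0, pillar1, pillar2, pillar3 in the frame of tub below 0.075 m and linear speed of each of pillar0, pillar1, pillar2, pillar3 below 0.03 m/s), for 0.3 s.
6. the cup stands on its rest board again (horizontal distance between cup and rest below 0.04 m and angle between cup's own z axis and vertical below 0.1 rad and z of cup in the frame of rest between 0.006 and 0.02 m and linear speed of cup below 0.02 m/s and contact force between the fingers and cup below 0.1 N), for 0.3 s.
7. the start button is pushed fully down (value of joint start above 0.0045 m), for 0.05 s.
At the end, for the whole second after the job is handed in: Every pillar lies at rest inside the tub (below its rim), the cup stands upright on the rest board, its centre within 40 mm of the board's centre, bottom shut, the selector is at the third click (within 0.13 rad) and the start button has come up again (all of step 5 and all of step 6 and value of joint selector between 1.179 and 1.439 rad and value of joint start below 0.003 m and value of joint flap below 0.15 rad); the robot touches nothing.
It fails at once if a bystander (loupe, oiler, pinjar, driver, mallet or barrel) is moved more than 30 mm (distance of any of loupe, oiler, pinjar, driver, mallet, barrel from where it was at the start of the episode above 0.03 m).
Of pillar0, pillar1, pillar2, pillar3 only 2 to 4 are there at a start; the rules pass over those that are not, and their reading is None.
At some moment in a run one of pillar0, pillar1, pillar2, pillar3, cup may be knocked a few centimetres aside while the robot is not near it.
It also fails if it takes over 210 s, if anything falls off the work surface, if the arm or the gripper's body presses on something with over 40 N, if the wrist force passes 120 N, or if a joint passes its speed limit or range.

### The arm

A 6-joint arm with a two-finger parallel gripper is mounted at the origin on the work surface. World frame = base frame: x ahead of the robot, y to its left, z up, the work surface at z = 0. Lengths are in m, angles in rad, forces in N, time in s.
With the tool pointing down it reaches from about 0.35 to 0.775 m from the base axis. Payload 7.3 kg.
Tool frame: the origin (TCP) lies on the mounting face of the last link; the fingertips stand 178 mm ahead of it and the grasp point (between the pads) lies 159 mm ahead of it (robot.grip_depth is the distance from the TCP to the grasp point, in m); z points along the fingers, y is the line along which they close (so a half turn about z gives the same grasp; the last joint's range is limited). The gripper opens to 92 mm and grips with 3 to 60 N. Pads are 19 mm wide; open, the fingers measure 130 mm over their backs; the gripper's body (75 mm by 190 mm) begins 47 mm behind the grasp point.
Start: joints at [1.13, 0.342, 1.524, -0, 1.275, -0.146], TCP at [0.153, 0.502, 0.405] pointing down, gripper open.
Joint ranges: [-2.53, 2.53], [-0.77, 2.02], [0.04, 2.7], [-1, 4.14], [0.28, 2.66], [-3.11, 3.11]. Speed limits (rad/s): [2.57, 2.57, 3.14, 3.14, 3.14, 3.14].

### API

Orientations are given as [roll, pitch, yaw] about the fixed x, y, z axes, in that order (R = Rz(yaw) Ry(pitch) Rx(roll)).
In Python, from cell import observe, cams, robot, models gives the robot as it stands.
- The arm moves only by the shell command python3 -m jog 'ROWS' [FORCE]. ROWS is JSON, a list of rows, each a list of 3 entries, a list of its own where there are three numbers: the shift along the tool's x, y, z each as a share of 0.4 m, from -1 to 1, then the turn about the tool's z as a share of pi rad, from -1 to 1, then the closure, from 0 (fully open) to 1 (shut). In form: [[[x, y, z], turn, jaw], ...]. A call has 1 to 12 rows; each row is the pose to reach, as a shift and turn from the pose commanded when the call began, along the tool's axes at that moment, turning the shorter way round; what a row does not reach only later rows make up. A row lasts 1/8 s, in which the tool goes at most 62.5 mm and 10.7 degrees, less where a joint would pass 70% of its speed; a pose out of reach is approached as far as the arm can. A call with a number of a shift or a turn outside -1 to 1 is refused whole. A call with a gripper value outside its range is refused whole. The fingers move at their own pace and stop on an object; FORCE is the grip in N (left out, the last holds). Time passes only in rows, so rows that repeat a pose let the fingers close. It gives the time, the measured TCP pose, the force, the opening and the grip force at its end, in the units of the state.
- observe(): the state, without advancing time (a new reading comes with each control period).
- cams.read_camera(name): name is "scene" or "top" or "wrist"; returns the picture (400x640x3 uint8, red, green, blue); there is no depth.
- cams.camera_model(name): a dict with "camera_matrix" (3x3 intrinsics, pixels), "pose" (4x4, takes a point from camera to world coordinates). Camera axes: x right, y down, z forward; pixel columns grow to the right and rows downward; lengths in m; the calibration is good to about 2 mm. A picture is of the moment at which its call begins: read the wrist's pose just before it. camera_model takes no time and is no camera call; for the wrist camera it gives the pose at the moment of the call.
- robot.hand_in(): hands the job in; it is judged then, once.
Trained networks look in the newest picture that a camera, given by its name, has taken for a name from the list of things; names that differ only in an ending like _2 or _b are one class to them, and where a whole thing is asked for, a point or a joint stands for the part that bears it (a point fixed in the world has none). Each returns a list of dicts, best first, with "confidence" (0 to 1); they miss things now and then, are a little off and sometimes report something else, mostly with a low value. They report only what shows in the picture. A call takes as long as a camera call. They do not tell look-alikes from the thing itself.
- models.find_in(target, camera): "position" ([x, y, z] in m, in world coordinates, good to about 4 mm: the middle of the surface that is visible of it).
- models.pinpoint(target, camera): "position" ([x, y, z] in m, in world coordinates, good to about 4 mm: a listed point, or the origin of a listed thing).
The state is a dict: "time": time; "qpos": joint angles; "qvel": joint speeds; "joint_efforts": joint torques, N m; "tool_pos": TCP position; "tool_rot": TCP orientation; "contact_force": force on the tool from outside, world axes, zero at the start; "torque": the same for the moment, N m; "opening": finger opening in m; "grip_force": force on a finger pad.
Only numpy, scipy, OpenCV 4.12 (cv2) and the standard library are available. Lean on these libraries where they do the work, as an engineer would, in place of code of your own. Each camera call takes 0.05 s, during which the arm holds its last target. There are 200 camera calls.

## Working session

There is one attempt and no reset: what is moved stays moved. The work goes in short steps, Python scripts to look and compute and a shell command to move; the robot and the scene stay as the last step left them, time stands still between calls to the robot, and variables do not carry over. Pictures are saved under pics/ and viewed, at most 14 in all, crops included, and the job is handed in when it is done.

```bash
mkdir -p pics; ls
cat > h.py <<'E'
import numpy as np, cv2, json
from cell import observe, cams, robot, models
def shot(n,f=None):
    im=cams.read_camera(n)
    if f: cv2.imwrite('pics/'+f,im[:,:,::-1])
    return im
def proj(n,p,m=None):
    m=m or cams.camera_model(n); T=np.linalg.inv(np.array(m['pose'])); c=T[:3,:3]@np.array(p)+T[:3,3]
    u=np.array(m['camera_matrix'])@c; return u[:2]/u[2]
def unproj(n,uv,z,m=None):
    m=m or cams.camera_model(n); T=np.array(m['pose']); d=T[:3,:3]@np.linalg.inv(np.array(m['camera_matrix']))@np.array([uv[0],uv[1],1.])
    return T[:3,3]+d*(z-T[2,3])/d[2]
E
python3 - <<'E'
from h import *
o=observe(); print(o)
for c in ['top','scene']:
    shot(c,c+'0.png'); print(np.round(cams.camera_model(c)['pose'],3).tolist())
    for t in ['pillar0','cup','cup_handle','tub','tub_mouth','striker_top','selector_grip','console','start_top','rest','loupe','oiler','pinjar','driver','mallet','barrel']:
        for d in models.pinpoint(t,c)[:6]:
            if d['confidence']>.25: print(c,t,np.round(d['position'],3),round(d['confidence'],2),np.round(proj(c,d['position'])))
E
```

```text
pics
{'time': 0.0, 'qpos': array([ 1.12999990e+00,  3.42710683e-01,  1.52499819e+00,  7.99782400e-06,
        1.27538210e+00, -1.45982723e-01]), 'qvel': array([-3.20576356e-04,  1.11692271e-03, -6.63723039e-05,  3.24532163e-04,
        3.71685954e-04, -1.16642104e-03]), 'joint_efforts': array([-2.21997420e-04, -4.31237698e+01, -2.44223481e+01,  7.17388233e-02,
        5.60841768e-02, -1.70287094e-04]), 'tool_pos': array([0.15245795, 0.50224054, 0.40405758]), 'tool_rot': array([-3.14011138e+00, -2.25519148e-04,  2.84677645e+00]), 'contact_force': array([0.90478354, 0.31861127, 0.1468543 ]), 'torque': array([0.02216247, 0.06687815, 0.01578081]), 'grip_force': 0.0, 'opening': 0.0916227582809369}
[[-0.018, -0.983, 0.184, 0.246], [-1.0, 0.017, -0.006, 0.025], [0.003, -0.184, -0.983, 1.488], [0.0, 0.0, 0.0, 1.0]]
top pillar0 [ 0.446 -0.042 -0.004] 0.67 [341. 224.]
top pillar0 [ 0.321 -0.158  0.   ] 0.66 [382. 267.]
top pillar0 [0.337 0.112 0.002] 0.56 [288. 263.]
top pillar0 [ 0.434 -0.118 -0.004] 0.51 [367. 228.]
top pillar0 [0.437 0.098 0.002] 0.42 [293. 228.]
top pillar0 [ 0.445  0.023 
[... 1864 characters left out ...]
 [290. 189.]
scene striker_top [ 0.542  0.296 -0.004] 0.45 [364. 288.]
scene selector_grip [ 0.507 -0.277  0.089] 0.63 [271. 151.]
scene start_top [0.672 0.007 0.001] 0.69 [266. 237.]
scene start_top [ 0.516 -0.371  0.075] 0.42 [258. 144.]
scene rest [ 0.539  0.296 -0.001] 0.69 [365. 287.]
scene rest [ 0.516 -0.372  0.078] 0.64 [258. 143.]
scene loupe [ 0.336  0.218 -0.005] 0.52 [404. 239.]
scene oiler [0.696 0.18  0.002] 0.79 [286. 281.]
scene oiler [0.672 0.007 0.001] 0.41 [266. 237.]
scene driver [0.48  0.278 0.025] 0.54 [379. 266.]
scene driver [ 0.653 -0.354 -0.001] 0.48 [226. 175.]
scene mallet [ 0.321  0.44  -0.004] 0.82 [470. 290.]
scene barrel [ 0.707  0.319 -0.002] 0.49 [311. 325.]
```

View pics/top0.png

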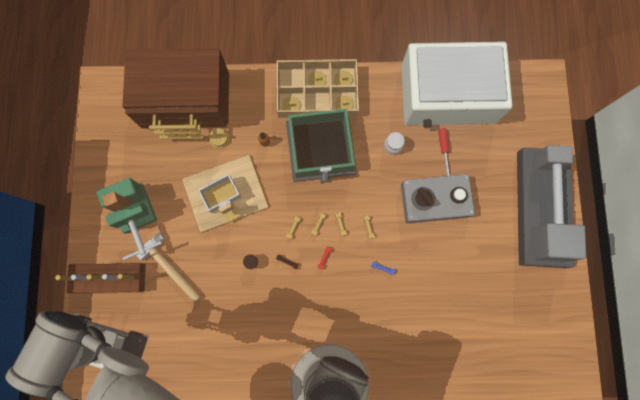

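View pics/scene0.png

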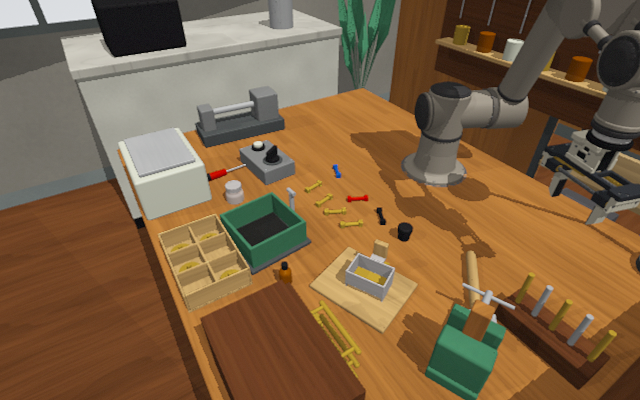

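Candidates for a pillar (top view): brass (294,228), (319,224), (341,224) and (370,227), which match the description. The look-alikes are black (288,262), red (325,258) and blue (384,268), plus the brass stock in the wall rack and tray, which isn't part of the job. Checking the choice and the selector in one crop.

```bash
cat >> h.py <<'E'
def wrap(a): return (a+np.pi)%(2*np.pi)-np.pi
def plan(p,close=None,lab=''):
    """p: grasp point target (world); close: world angle of closing line (mod pi)"""
    o=observe(); y=o['tool_rot'][2]; t=o['tool_pos']
    d=np.array(p)+[0,0,robot.grip_depth]-t
    X=np.array([np.cos(y),np.sin(y),0]);Y=np.array([np.sin(y),-np.cos(y),0])
    turn=0
    if close is not None:
        c=y-np.pi/2; dy=(close-c+np.pi/2)%np.pi-np.pi/2; turn=-dy
    q=o['qpos'][5]
    print(lab,'shift',np.round([d@X/.4,d@Y/.4,-d[2]/.4],4),'turn',round(turn/np.pi,4),'alt',round((turn-np.sign(turn)*np.pi)/np.pi,4),'q6',round(q,2),'grasp now',np.round(t-[0,0,robot.grip_depth],4),'yaw',round(y,3))
E
python3 - <<'E'
from h import *
im=cv2.imread('pics/top0.png')
a=cv2.resize(im[205:250,280:400],None,fx=6,fy=6,interpolation=2)
b=cv2.resize(im[165:230,395:485],None,fx=4,fy=4,interpolation=2)
c=cv2.resize(im[165:230,180:270],None,fx=4,fy=4,interpolation=2)
r=np.hstack([b,c]); cv2.imwrite('pics/c0.png',np.vstack([a,r]))
m=cams.camera_model('wrist'); o=observe()
from scipy.spatial.transform import Rotation as R
T=np.eye(4);T[:3,:3]=R.from_euler('xyz',o['tool_rot']).as_matrix();T[:3,3]=o['tool_pos']
print(np.round(np.linalg.inv(T)@np.array(m['pose']),3),m['camera_matrix'])
plan([.45,0.15,.25],0.087+np.pi/2);
E
```

```text
[[-0.    -0.952 -0.305  0.083]
 [ 1.    -0.     0.001 -0.001]
 [-0.001 -0.305  0.952  0.02 ]
 [ 0.     0.     0.     1.   ]] [[342.92797405   0.         322.27467338]
 [  0.         342.92797405 196.14566899]
 [  0.           0.           1.        ]]
 shift [-0.9676 -0.6268 -0.0112] turn -0.1215 alt 0.8785 q6 -0.15 grasp now [0.1525 0.5024 0.2455] yaw 2.847
```

View pics/c0.png

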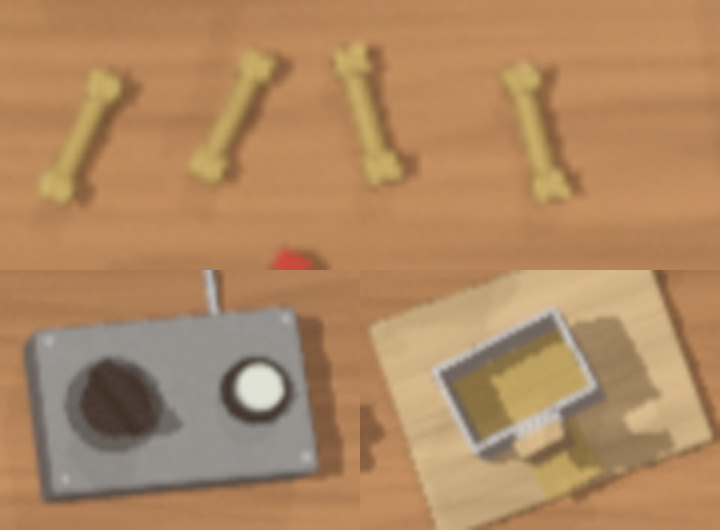

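```bash
python3 -m jog '[[[-0.97,-0.63,0],0,0],[[-0.97,-0.63,0],0,0],[[-0.97,-0.63,0],0,0],[[-0.97,-0.63,0],0,0],[[-0.97,-0.63,0],0,0],[[-0.97,-0.63,0],0,0],[[-0.97,-0.63,0],0,0],[[-0.97,-0.63,0],0,0]]' && python3 -m jog '[[[-0.45,-0.96,0],0,0],[[-0.45,-0.96,0],0,0],[[-0.45,-0.96,0],0,0],[[-0.45,-0.96,0],0,0],[[-0.45,-0.96,0],0,0],[[-0.45,-0.96,0],0,0],[[-0.45,-0.96,0],0,0],[[-0.45,-0.96,0.1],0,0],[[-0.45,-0.96,0.1],0,0],[[-0.45,-0.96,0.1],0,0]]'
cat > look.py <<'E'
import sys
from h import *
f=sys.argv[1]; shot('wrist',f)
for t in sys.argv[2:]:
    for d in models.pinpoint(t,'wrist')[:4]: print(t,np.round(d['position'],4),round(d['confidence'],2),np.round(proj('wrist',d['position'])))
E
python3 look.py w1.png selector_grip start_top
```

```text
time: 2.7
tool_pos: [0.4523, 0.1459, 0.4047]
tool_rot: [-3.142, 0.001, 2.843]
contact_force: [-0.9, 0.7, -0.2]
opening: 0.0917
grip_force: 0.0
time: 3.95
tool_pos: [0.5115, -0.2709, 0.3658]
tool_rot: [-3.141, 0.001, 2.847]
contact_force: [0.2, 0.0, 0.4]
opening: 0.0915
grip_force: 0.0
selector_grip [ 0.5078 -0.2748  0.0916] 0.77 [317. 194.]
start_top [ 0.5186 -0.374   0.0766] 0.74 [210. 232.]
start_top [0.5748 0.0032 0.0014] 0.59 [600. 152.]
```

View pics/w1.png

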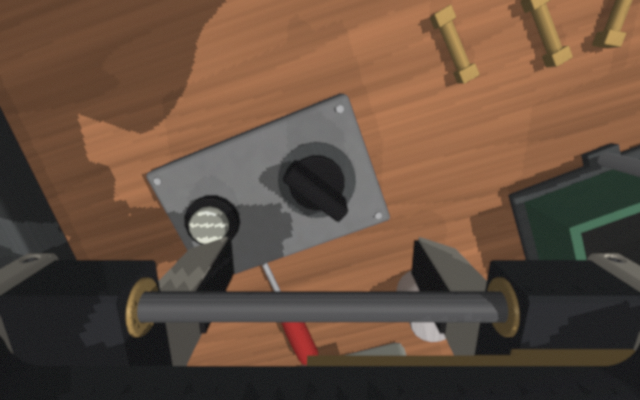

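The wrist view shows the selector's bar running from about (291,172) to (340,213), the start button at (210,225) and the pillars at top right. I'll compute the bar angle from these.

Run:
```python
from h import *
im=cv2.imread('pics/w1.png')
g=im[150:235,270:360].max(axis=2)
mk=(g<28).astype(np.uint8)
n,l,s,c=cv2.connectedComponentsWithStats(mk)
i=1+s[1:,4].argmax(); ys,xs=np.where(l==i)
r=cv2.minAreaRect(np.c_[xs+270,ys+150].astype(np.float32)); print(r,s[i])
v=cv2.boxPoints(r); print(np.round(v))
P=[unproj('wrist',p,.10) for p in v]; P=np.array(P)[:,:2]
e=P[1]-P[0],P[2]-P[1]; L=max(e,key=np.linalg.norm); print(P.mean(0),[np.linalg.norm(x) for x in e],np.arctan2(L[1],L[0])%np.pi)
A,B=unproj('wrist',(293,172),.101),unproj('wrist',(340,211),.101);d=B-A;a=np.arctan2(d[1],d[0])%np.pi;print('manual',a,A,B)
plan([.5078,-.2755,.20],a+np.pi/2)
```

```text
((318.4850158691406, 182.10777282714844), (66.8199691772461, 16.310508728027344), 28.967660903930664) [ 16  12  59  44 510]
[[285. 173.]
 [293. 159.]
 [352. 191.]
 [344. 205.]]
[ 0.49710865 -0.26990446] [np.float64(0.012302560628121453), np.float64(0.04972612128610146)] 0.7586927879207657
manual 0.5597885554183377 [ 0.48377349 -0.28568488  0.101     ] [ 0.52308767 -0.26104845  0.101     ]
 shift [ 0.0056 -0.0142  0.018 ] turn -0.2717 alt 0.7283 q6 -1.9 grasp now [ 0.5116 -0.2707  0.2072] yaw 2.848
```

Run:
```python
import cv2,numpy as np
im=cv2.imread('pics/w1.png')[130:240,260:380]
cv2.imwrite('pics/c1.png',cv2.resize(np.clip(im.astype(float)*2.2,0,255).astype(np.uint8),None,fx=5,fy=5,interpolation=2))
```

```text
(no output)
```

View pics/c1.png

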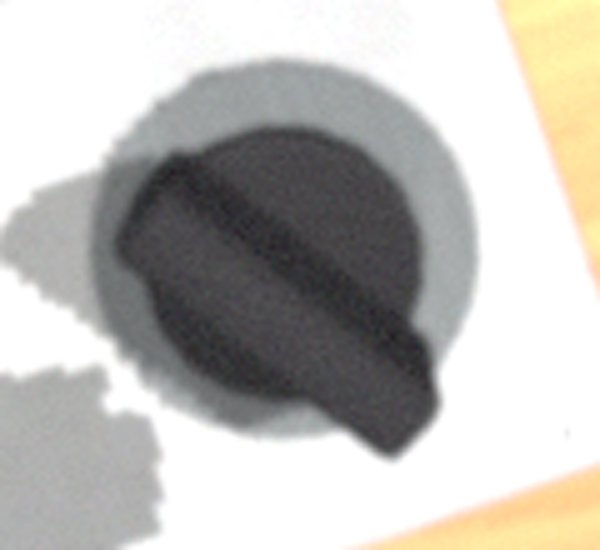

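```bash
python3 -m jog '[[[0,0,0],0.728,0],[[0,0,0],0.728,0],[[0,0,0],0.728,0],[[0,0,0],0.728,0],[[0,0,0],0.728,0],[[0,0,0],0.728,0],[[0,0,0],0.728,0],[[0,0,0],0.728,0],[[0,0,0],0.728,0],[[0,0,0],0.728,0],[[0,0,0],0.728,0],[[0,0,0],0.728,0]]'; python3 -m jog '[[[0,0,0],0.015,0],[[0,0,0],0.015,0]]'
python3 - <<'E'
from h import *
shot('wrist')
for d in models.pinpoint('selector_grip','wrist')[:2]: print(d)
plan([.5075,-.275,.089],.565+np.pi/2)
E
```

```text
time: 5.6
tool_pos: [0.5114, -0.2708, 0.366]
tool_rot: [3.14, -0.001, 0.591]
contact_force: [0.0, -0.0, 0.7]
opening: 0.092
grip_force: 0.0
time: 5.85
tool_pos: [0.5114, -0.2709, 0.3658]
tool_rot: [3.14, -0.001, 0.551]
contact_force: [0.0, -1.0, -0.3]
opening: 0.0914
grip_force: 0.0
{'position': [0.5085, -0.2763, 0.0897], 'confidence': 0.83}
 shift [-0.0135  0.0035  0.293 ] turn -0.0044 alt 0.9956 q6 0.4 grasp now [ 0.5113 -0.271   0.2062] yaw 0.551
```

```bash
python3 -m jog '[[[-0.014,0.005,0.15],0,0],[[-0.014,0.005,0.293],0,0],[[-0.014,0.005,0.293],0,0],[[-0.014,0.005,0.293],0,1],[[-0.014,0.005,0.293],0,1],[[-0.014,0.005,0.293],0,1],[[-0.014,0.005,0.293],0,1],[[-0.014,0.005,0.293],0,1]]' 20
T(){ python3 -c "
from h import *
o=observe();print('yaw',round(o['tool_rot'][2],3),'q6',round(o['qpos'][5],3),'tau',np.round(o['torque'],2),'t6',round(o['joint_efforts'][5],3),'F',np.round(o['contact_force'],1),round(o['opening'],4))"; }
T
python3 -m jog '[[[0,0,0],-0.05,1],[[0,0,0],-0.1,1],[[0,0,0],-0.14,1],[[0,0,0],-0.14,1]]' | head -1; T
python3 -m jog '[[[0,0,0],-0.05,1],[[0,0,0],-0.1,1],[[0,0,0],-0.14,1],[[0,0,0],-0.14,1]]' | head -1; T
```

```text
time: 6.95
tool_pos: [0.5075, -0.2759, 0.2478]
tool_rot: [3.141, -0.0, 0.55]
contact_force: [0.1, 0.6, -0.3]
opening: 0.0462
grip_force: 0.0
yaw 0.55 q6 0.39 tau [-0.06  0.12 -0.02] t6 -0.0 F [ 0.1  0.6 -0.3] 0.0462
time: 7.45
yaw 0.991 q6 -0.051 tau [0.26 1.   0.04] t6 -0.421 F [-5.2  2.5  3.2] 0.0136
time: 7.95
yaw 1.431 q6 -0.491 tau [0.15 0.92 0.13] t6 -0.354 F [-5.8  2.2  3.3] 0.0139
```

```bash
cat > T.sh <<'E'
python3 -c "
from h import *
o=observe();print('yaw',round(o['tool_rot'][2],3),'q6',round(o['qpos'][5],3),'tau',np.round(o['torque'],2),'t6',round(o['joint_efforts'][5],3),'F',np.round(o['contact_force'],1),round(o['opening'],4),np.round(o['tool_pos'],4))"
E
for i in 1 2 3; do :; done
python3 -m jog '[[[0,0,0],-0.04,1],[[0,0,0],-0.07,1],[[0,0,0],-0.07,1]]' | head -1; bash T.sh
python3 -m jog '[[[0,0,0],-0.04,1],[[0,0,0],-0.07,1],[[0,0,0],-0.07,1]]' | head -1; bash T.sh
```

```text
time: 8.32
yaw 1.651 q6 -0.71 tau [ 0.25  0.81 -0.01] t6 -0.415 F [-5.   2.7  2.4] 0.0139 [ 0.5067 -0.2753  0.2472]
time: 8.7
yaw 1.87 q6 -0.929 tau [0.26 0.97 0.19] t6 -0.187 F [-4.8  3.1  2.8] 0.0142 [ 0.5067 -0.2753  0.2473]
```

```bash
python3 -m jog '[[[0,0,0],-0.04,1],[[0,0,0],-0.07,1],[[0,0,0],-0.07,1]]' | head -1; bash T.sh
```

```text
time: 9.07
yaw 2.089 q6 -1.149 tau [0.37 0.84 0.07] t6 -0.4 F [-5.8  3.3  4.3] 0.0141 [ 0.5067 -0.2753  0.2473]
```

```bash
python3 -m jog '[[[0,0,0],-0.035,1],[[0,0,0],-0.035,1]]' | head -1; bash T.sh
python3 -m jog '[[[0,0,0],-0.035,1],[[0,0,0],-0.035,1]]' | head -1; bash T.sh
python3 -m jog '[[[0,0,0],-0.035,1],[[0,0,0],-0.035,1]]' | head -1; bash T.sh
```

```text
time: 9.32
yaw 2.199 q6 -1.259 tau [0.39 0.81 0.06] t6 -0.392 F [-4.8  2.1  4.2] 0.014 [ 0.5068 -0.2753  0.2473]
time: 9.57
yaw 2.31 q6 -1.369 tau [0.37 0.78 0.13] t6 -0.273 F [-4.8  2.8  3. ] 0.014 [ 0.5068 -0.2753  0.2473]
time: 9.82
yaw 2.419 q6 -1.479 tau [ 0.44  0.74 -0.05] t6 -0.49 F [-4.2  2.2  3.7] 0.0137 [ 0.5068 -0.2753  0.2473]
```

```bash
python3 -m jog '[[[0,0,0],-0.035,1],[[0,0,0],-0.035,1]]' | head -1; bash T.sh
python3 -m jog '[[[0,0,0],-0.035,1],[[0,0,0],-0.035,1]]' | head -1; bash T.sh
python3 -c "
from h import *
shot('wrist','w2.png')"
```

```text
time: 10.07
yaw 2.529 q6 -1.589 tau [0.46 0.7  0.06] t6 -0.421 F [-3.7  3.3  3.5] 0.0139 [ 0.5068 -0.2753  0.2472]
time: 10.32
yaw 2.639 q6 -1.699 tau [0.47 0.74 0.1 ] t6 -0.384 F [-3.6  3.1  3.2] 0.0135 [ 0.5069 -0.2752  0.2473]
```

View pics/w2.png

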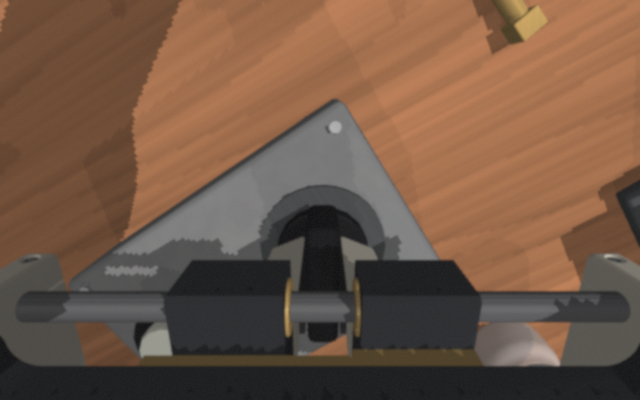

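The bar sits squarely between the pads (centre about (322,240)), so the selector is turning with the hand. Carrying on towards the stop.

```bash
python3 -m jog '[[[0,0,0],-0.035,1],[[0,0,0],-0.035,1]]' | head -1; bash T.sh
python3 -m jog '[[[0,0,0],-0.035,1],[[0,0,0],-0.035,1]]' | head -1; bash T.sh
python3 -m jog '[[[0,0,0],-0.035,1],[[0,0,0],-0.035,1]]' | head -1; bash T.sh
python3 -m jog '[[[0,0,0],-0.035,1],[[0,0,0],-0.035,1]]' | head -1; bash T.sh
```

```text
time: 10.62
yaw 2.749 q6 -1.809 tau [0.53 0.75 0.27] t6 -0.176 F [-4.5  3.8  3.3] 0.014 [ 0.5069 -0.2752  0.2472]
time: 10.88
yaw 2.859 q6 -1.918 tau [ 0.5   0.72 -0.02] t6 -0.481 F [-4.4  3.3  1.9] 0.0137 [ 0.5069 -0.2752  0.2473]
time: 11.12
yaw 2.969 q6 -2.028 tau [0.62 0.78 0.07] t6 -0.428 F [-4.3  4.3  2.8] 0.0141 [ 0.5069 -0.2751  0.2472]
time: 11.38
yaw 3.079 q6 -2.138 tau [0.55 0.73 0.09] t6 -0.395 F [-3.3  4.   2.5] 0.0136 [ 0.5069 -0.2751  0.2472]
```

```bash
python3 -m jog '[[[0,0,0],-0.035,1],[[0,0,0],-0.035,1]]' | head -1; bash T.sh
python3 -m jog '[[[0,0,0],-0.035,1],[[0,0,0],-0.035,1]]' | head -1; bash T.sh
```

```text
time: 11.62
yaw -3.094 q6 -2.249 tau [0.56 0.67 0.14] t6 -0.29 F [-4.2  3.7  2.5] 0.0135 [ 0.5069 -0.2751  0.2472]
time: 11.88
yaw -2.987 q6 -2.356 tau [ 0.88  0.5  -0.47] t6 -0.981 F [-2.4  5.1  3.4] 0.0148 [ 0.5071 -0.2751  0.2472]
```

```bash
python3 -m jog '[[[0,0,0],-0.02,1],[[0,0,0],-0.02,1]]' | head -1; bash T.sh
```

```text
time: 12.12
yaw -2.925 q6 -2.418 tau [ 0.92  0.22 -0.56] t6 -0.829 F [-1.4  4.3  1.1] 0.0159 [ 0.5073 -0.2751  0.2472]
```

The torque jump puts the end stop at yaw ≈3.19, six clicks from the start. Now turning three clicks clockwise to yaw ≈1.874, then releasing.

```bash
python3 -m jog '[[[0,0,0],0.05,1],[[0,0,0],0.1,1],[[0,0,0],0.15,1],[[0,0,0],0.2,1],[[0,0,0],0.25,1],[[0,0,0],0.3,1],[[0,0,0],0.35,1],[[0,0,0],0.4,1],[[0,0,0],0.45,1],[[0,0,0],0.472,1],[[0,0,0],0.472,1],[[0,0,0],0.472,1]]'|head -1; bash T.sh
python3 -m jog '[[[0,0,0],0,0],[[0,0,0],0,0],[[0,0,0],0,0],[[0,0,0],0,0],[[0,0,0],0,0],[[0,0,0],0,0]]' |head -1; bash T.sh
python3 -m jog '[[[0,0,-0.15],0,0],[[0,0,-0.29],0,0],[[0,0,-0.29],0,0],[[0,0,-0.29],0,0]]'|head -1; bash T.sh
python3 -c "
from h import *
shot('wrist','w3.png')
print(proj('wrist',[.507,-.275,.101]))
a=1.874
for s in (-1,1): print(proj('wrist',[.507+s*.028*np.cos(a),-.275+s*.028*np.sin(a),.101]))
im=cv2.imread('pics/w3.png')[100:300,220:420]
cv2.imwrite('pics/c3.png',cv2.resize(np.clip(im.astype(float)*2,0,255).astype(np.uint8),None,fx=3,fy=3,interpolation=2))"
```

```text
time: 13.62
yaw 1.876 q6 -0.936 tau [0.22 0.85 0.13] t6 0.081 F [-5.3  1.3  2.2] 0.0141 [ 0.5068 -0.2756  0.2472]
time: 14.38
yaw 1.879 q6 -0.938 tau [-0.05  0.    0.01] t6 0.001 F [-0.6  0.4 -0.3] 0.0692 [ 0.5075 -0.2758  0.2475]
time: 14.88
yaw 1.878 q6 -0.938 tau [-0.08 -0.02  0.02] t6 0.001 F [-0.5  1.3 -0.6] 0.0918 [ 0.5072 -0.2757  0.3629]
[323.18582201 202.79352166]
[322.99217894 237.40063446]
[323.39280607 165.80216216]
```

View pics/c3.png

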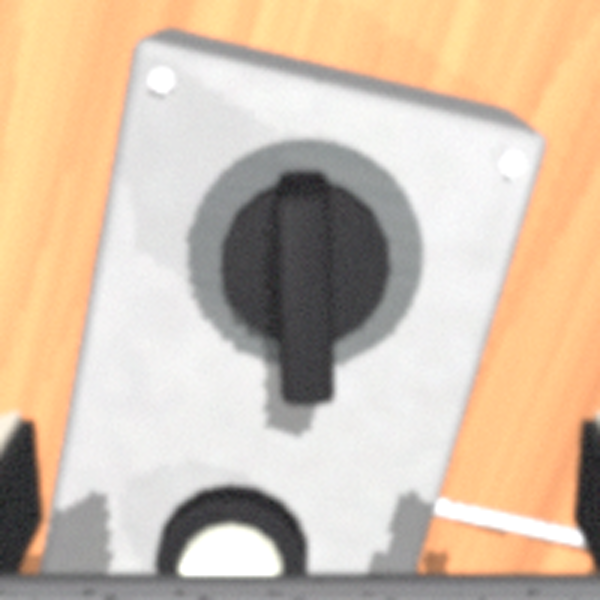

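The bar (crop (302,175)–(307,400)) lies along the hand within about 2°, so the selector is at the third click. Next, an overview of the pillars.

```bash
python3 -c "
from h import *
plan([.49,-.01,.24],np.pi/2)"
```

```text
shift [ 0.6459  0.1602 -0.0927] turn -0.4021 alt 0.5979 q6 -0.94 grasp now [ 0.5072 -0.2756  0.2029] yaw 1.879
```

```bash
python3 -m jog '[[[0.15,0.04,-0.09],-0.06,0],[[0.3,0.08,-0.09],-0.12,0],[[0.45,0.12,-0.09],-0.18,0],[[0.65,0.16,-0.09],-0.24,0.6],[[0.65,0.16,-0.09],-0.3,0.6],[[0.65,0.16,-0.09],-0.36,0.6],[[0.65,0.16,-0.09],-0.402,0.6],[[0.65,0.16,-0.09],-0.402,0.6],[[0.65,0.16,-0.09],-0.402,0.6],[[0.65,0.16,-0.09],-0.402,0.6]]'
cat > pil.py <<'E'
from h import *
def pillars(z=.008,cam='wrist',f=None):
    im=shot(cam,f); m=cams.camera_model(cam)
    hsv=cv2.cvtColor(im,cv2.COLOR_RGB2HSV); H,S,V=cv2.split(hsv)
    mk=((H>=17)&(H<=32)&(S>95)&(V>60)).astype(np.uint8)
    mk=cv2.morphologyEx(mk,cv2.MORPH_CLOSE,np.ones((3,3)))
    n,l,s,c=cv2.connectedComponentsWithStats(mk); out=[]
    for i in range(1,n):
        if s[i,4]<60: continue
        ys,xs=np.where(l==i); P=np.array([unproj(cam,(x,y),z+.004,m)[:2] for x,y in zip(xs,ys)])
        (cx,cy),(w,h),a=cv2.minAreaRect(P.astype(np.float32)*1000)
        L,W=max(w,h),min(w,h)
        if not 50<L<85 or W>30: continue
        e,v=np.linalg.eigh(np.cov(P.T)); v=v[:,1]
        out.append((round(cx/1000,4),round(cy/1000,4),round(np.arctan2(v[1],v[0])%np.pi,3),round(L),round(W),c[i].round().tolist()))
    return out
E
python3 - <<'E'
from pil import *
for p in pillars(f='w4.png'): print(p)
for t in ['pillar0','cup','cup_handle','rest','loupe']:
    for d in models.pinpoint(t,'wrist')[:6]: print(t,np.round(d['position'],4),round(d['confidence'],2),np.round(proj('wrist',d['position'])))
E
```

```text
time: 16.18
tool_pos: [0.4897, -0.0088, 0.3991]
tool_rot: [3.141, -0.001, 3.14]
contact_force: [-0.6, -0.4, 1.1]
opening: 0.0371
grip_force: 0.0
(0.4336, -0.1227, np.float64(0.228), 66, 20, [213.0, 112.0])
(0.4349, 0.0949, np.float64(2.696), 67, 19, [422.0, 114.0])
(0.4435, -0.0421, np.float64(0.259), 66, 17, [291.0, 122.0])
(0.4443, 0.0227, np.float64(2.672), 67, 17, [353.0, 123.0])
pillar0 [ 0.345   0.0041 -0.0022] 0.93 [335.  22.]
pillar0 [ 0.4315  0.0956 -0.0027] 0.91 [419. 110.]
pillar0 [ 0.4417  0.0242 -0.0011] 0.8 [353. 120.]
pillar0 [ 0.337   0.1134 -0.0005] 0.74 [446.  13.]
pillar0 [ 4.43e-01 -4.14e-02  3.00e-04] 0.72 [293. 122.]
pillar0 [ 0.4361 -0.1198  0.0021] 0.64 [219. 115.]
cup [0.5352 0.2962 0.0109] 0.58 [591. 205.]
loupe [0.337  0.2148 0.0005] 0.56 [549.  12.]
```

View pics/w4.png

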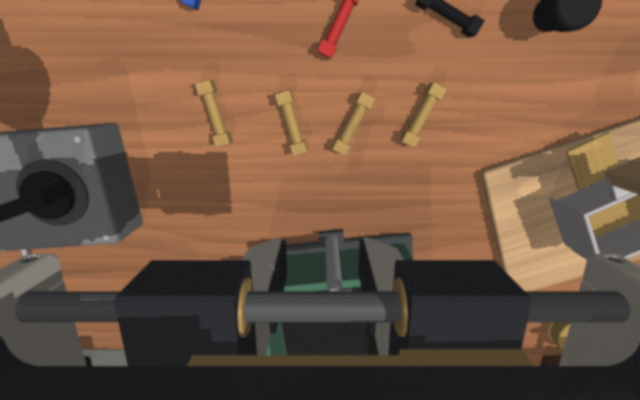

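Four brass pillars at (213,112), (291,122), (353,123) and (422,114), segmented at the correct 66 mm length. First pick: the one nearest the cup.

```bash
python3 -c "
from h import *
plan([.4345,.095,.021],2.696+np.pi/2)"
```

```text
shift [0.1382 0.2593 0.5483] turn 0.1417 alt -0.8583 q6 -1.74 grasp now [ 0.4897 -0.0087  0.2403] yaw 3.141
```

```bash
python3 -m jog '[[[0.07,0.13,0.1],0.06,0.6],[[0.138,0.259,0.25],0.12,0.6],[[0.138,0.259,0.35],0.142,0.6],[[0.138,0.259,0.45],0.142,0.6],[[0.138,0.259,0.52],0.142,0.6],[[0.138,0.259,0.549],0.142,0.6],[[0.138,0.259,0.549],0.142,0.6],[[0.138,0.259,0.549],0.142,1],[[0.138,0.259,0.549],0.142,1],[[0.138,0.259,0.549],0.142,1],[[0.138,0.259,0.549],0.142,1],[[0.138,0.259,0.549],0.142,1]]' 20
python3 -m jog '[[[0,0,-0.1],0,1],[[0,0,-0.25],0,1],[[0,0,-0.4],0,1],[[0,0,-0.4],0,1]]'
python3 -c "
from h import *
plan([.53,.295,.20],.47)"
```

```text
time: 17.98
tool_pos: [0.4348, 0.0949, 0.1804]
tool_rot: [3.141, 0.001, 2.695]
contact_force: [-0.6, -0.1, 6.1]
opening: 0.0114
grip_force: 20.0
time: 18.48
tool_pos: [0.4354, 0.095, 0.3441]
tool_rot: [3.137, 0.008, 2.695]
contact_force: [-0.4, 0.3, -1.0]
opening: 0.0111
grip_force: 20.0
 shift [ 0.0023  0.5531 -0.0377] turn 0.2084 alt -0.7916 q6 -1.08 grasp now [0.4354 0.095  0.1849] yaw 2.695
```

```bash
python3 -m jog '[[[0,0.14,-0.038],0.055,1],[[0,0.28,-0.038],0.11,1],[[0,0.42,-0.038],0.165,1],[[0,0.553,-0.038],0.208,1],[[0,0.553,-0.038],0.208,1],[[0,0.553,-0.038],0.208,1]]'
python3 look.py w5.png cup cup_handle rest flap_tab
```

```text
time: 19.23
tool_pos: [0.5296, 0.2942, 0.3535]
tool_rot: [-3.138, 0.0, 2.043]
contact_force: [0.4, 0.1, 0.4]
opening: 0.0112
grip_force: 20.0
cup [0.5331 0.3026 0.0116] 0.88 [331. 169.]
cup_handle [0.4855 0.2796 0.0929] 0.71 [261. 193.]
cup_handle [ 7.112e-01  3.156e-01 -4.000e-04] 0.55 [485. 230.]
flap_tab [0.485  0.2745 0.024 ] 0.65 [270. 175.]
```

View pics/w5.png

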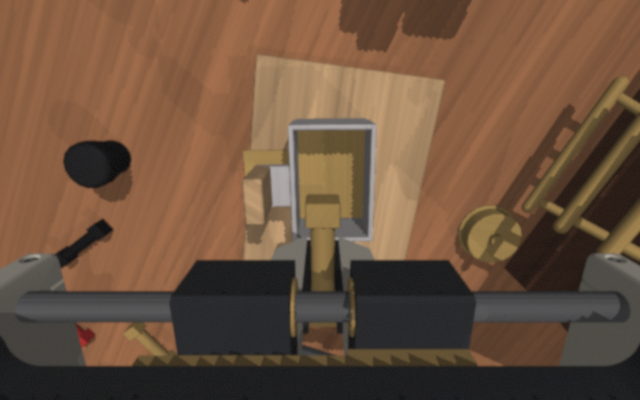

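The cup's rim corners appear at about (289,122), (375,122) and (371,241), nearly in line with the hand, and the pillar hangs level in the grip.

Run:
```python
from h import *
P={k:unproj('wrist',k,.068)[:2] for k in [(289,121),(375,122),(372,241)]}
a,b,c=P.values(); print(P, np.linalg.norm(a-b),np.linalg.norm(b-c)); 
print('centre',(a+c)/2,'yaw',np.arctan2(*(b-a)[::-1]),'yaw2',np.arctan2(*(b-c)[::-1])-np.pi/2)
for s in [(258,56),(443,80)]: print(unproj('wrist',s,.012))
plan([.533,.3005,.089],.47)
```

```text
{(289, 121): array([0.48104559, 0.33285983]), (375, 122): array([0.5399967 , 0.36197132]), (372, 241): array([0.58705092, 0.27403101])} 0.06574733493036357 0.09973764553835013
centre [0.53404826 0.30344542] yaw 0.4586949345041657 yaw2 0.4913084491433777
[0.43073382 0.36395406 0.012     ]
[0.58591562 0.42050835 0.012     ]
 shift [0.0121 0.0148 0.2679] turn 0.0 alt -1.0 q6 -0.09 grasp now [0.5299 0.2935 0.1962] yaw 2.041
```

```bash
python3 -c "
from h import *
plan([.5447,.3085,.088],.475)"
```

```text
shift [0.0166 0.0499 0.2704] turn -0.0015 alt 0.9985 q6 -0.09 grasp now [0.5299 0.2935 0.1962] yaw 2.041
```

```bash
python3 -m jog '[[[0.017,0.05,0.1],0,1],[[0.017,0.05,0.2],0,1],[[0.017,0.05,0.27],0,1],[[0.017,0.05,0.27],0,1],[[0.017,0.05,0.27],0,0.72],[[0.017,0.05,0.27],0,0.72],[[0.017,0.05,0.27],0,0.72],[[0.017,0.05,0],0,0.72],[[0.017,0.05,0],0,0.6],[[0.017,0.05,0],0,0.6]]'
python3 look.py w6.png cup cup_handle
python3 - <<'E'
from pil import *
for p in pillars(): print(p)
plan([.4443,.0227,.18],2.672+np.pi/2); plan([.4443,.0227,.021],2.672+np.pi/2)
E
```

```text
time: 20.72
tool_pos: [0.5453, 0.3099, 0.3604]
tool_rot: [3.132, 0.001, 2.042]
contact_force: [0.9, -0.0, 0.5]
opening: 0.0362
grip_force: 0.0
cup [0.5344 0.3011 0.0092] 0.56 [309. 178.]
cup_handle [0.485  0.2805 0.0913] 0.64 [235. 201.]
(0.5345, 0.137, np.float64(1.926), 76, 15, [243.0, 308.0])
(0.6872, 0.215, np.float64(2.161), 75, 15, [401.0, 308.0])
 shift [-0.5252 -0.5483  0.0363] turn -0.2006 alt 0.7994 q6 -0.08 grasp now [0.5444 0.3094 0.1945] yaw 2.042
 shift [-0.5252 -0.5483  0.4338] turn -0.2006 alt 0.7994 q6 -0.08 grasp now [0.5444 0.3094 0.1945] yaw 2.042
```

View pics/w6.png

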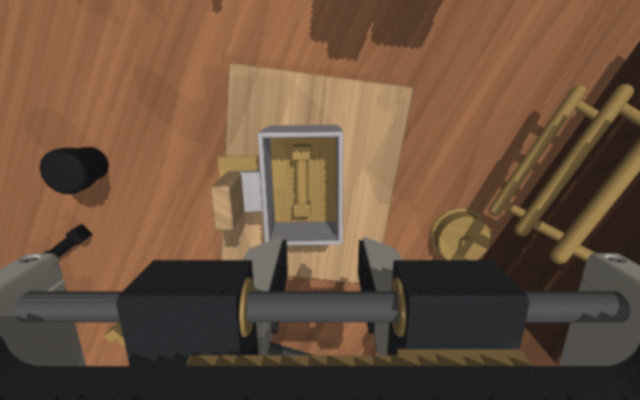

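The first pillar lies flat in the cup at (301,182). On to an overview of the rest.

```bash
cat >> h.py <<'E'
def rel(p0,y0,p,y1,lab=''):
    d=np.array(p)-p0; X=np.array([np.cos(y0),np.sin(y0),0]);Y=np.array([np.sin(y0),-np.cos(y0),0])
    print(lab,'shift',np.round([d@X/.4,d@Y/.4,-d[2]/.4],4),'turn',round(-wrap(y1-y0)/np.pi,4))
E
python3 -m jog '[[[-0.13,-0.137,0],-0.05,0.6],[[-0.26,-0.27,0],-0.1,0.6],[[-0.39,-0.41,0],-0.15,0.6],[[-0.45,-0.55,0],-0.2,0.6],[[-0.45,-0.55,0],-0.2,0.6],[[-0.45,-0.55,0],-0.2,0.6],[[-0.45,-0.55,0],-0.2,0.6]]'
python3 - <<'E'
from pil import *
P=pillars()
for p in P: print(p)
p=min(P,key=lambda p:(p[0]-.444)**2+(p[1]-.0227)**2)
g=[p[0],p[1],.021]; plan(g,p[2]+np.pi/2)
y=p[2] if p[2]>1.57 else p[2]+np.pi
rel(np.array(g)+[0,0,.16],y,[.5344-.008*.89,.3026-.008*.457,.181],.475+np.pi/2,'to cup above')
E
```

```text
time: 21.8
tool_pos: [0.4306, 0.0495, 0.3546]
tool_rot: [3.142, -0.001, 2.67]
contact_force: [-0.7, 0.4, -0.4]
opening: 0.0363
grip_force: 0.0
(0.4437, 0.023, np.float64(2.68), 68, 16, [305.0, 198.0])
(0.4392, -0.0418, np.float64(0.301), 58, 21, [244.0, 220.0])
(0.525, -0.0953, np.float64(2.559), 77, 16, [243.0, 308.0])
(0.6027, 0.058, np.float64(2.79), 75, 15, [401.0, 308.0])
 shift [-0.0591 -0.0451  0.4361] turn -0.003 alt 0.997 q6 -1.16 grasp now [0.4308 0.0498 0.1954] yaw 2.671
to cup above shift [ 0.1202  0.7107 -0.    ] turn 0.2019
```

```bash
python3 -m jog '[[[-0.06,-0.046,0.12],0,0.6],[[-0.06,-0.046,0.25],0,0.6],[[-0.06,-0.046,0.35],0,0.6],[[-0.06,-0.046,0.42],0,0.6],[[-0.06,-0.046,0.436],0,0.6],[[-0.06,-0.046,0.436],0,0.6],[[-0.06,-0.046,0.436],0,1],[[-0.06,-0.046,0.436],0,1],[[-0.06,-0.046,0.436],0,1],[[-0.06,-0.046,0.436],0,1],[[-0.06,-0.046,0.436],0,1]]' 20
python3 -m jog '[[[0,0,-0.13],0,1],[[0,0,-0.27],0,1],[[0,0,-0.4],0,1],[[0.03,0.14,-0.4],0.05,1],[[0.05,0.28,-0.4],0.1,1],[[0.07,0.42,-0.4],0.15,1],[[0.1,0.56,-0.4],0.2,1],[[0.12,0.711,-0.4],0.202,1],[[0.12,0.711,-0.4],0.202,1],[[0.12,0.711,-0.4],0.202,1],[[0.12,0.711,-0.4],0.202,1]]'
python3 -c "
from h import *
plan([.5344-.008*.89,.3026-.008*.457,.088],.475)"
```

```text
time: 23.22
tool_pos: [0.4436, 0.022, 0.1813]
tool_rot: [3.141, 0.001, 2.67]
contact_force: [-0.8, 0.2, 6.3]
opening: 0.011
grip_force: 20.0
time: 24.6
tool_pos: [0.5297, 0.2961, 0.3408]
tool_rot: [-3.141, 0.0, 2.034]
contact_force: [-0.6, -1.2, 0.1]
opening: 0.0114
grip_force: 20.0
 shift [ 0.0091 -0.0022  0.234 ] turn -0.0036 alt 0.9964 q6 -0.08 grasp now [0.5297 0.2961 0.1816] yaw 2.034
```

```bash
python3 -m jog '[[[0.009,0,0.1],0,1],[[0.009,0,0.2],0,1],[[0.009,0,0.234],0,1],[[0.009,0,0.234],0,1],[[0.009,0,0.234],0,0.72],[[0.009,0,0.234],0,0.72],[[0.009,0,0.234],0,0.72],[[0.009,0,0.1],0,0.72],[[0.009,0,0],0,0.6],[[0.009,0,0],0,0.6]]' | head -2
python3 -c "
from h import *
shot('wrist','w7.png'); plan([.435,-.02,.195],.26+np.pi/2)"
```

```text
time: 25.85
tool_pos: [0.5288, 0.3008, 0.345]
 shift [-0.6118 -0.5678 -0.029 ] turn -0.4347 alt 0.5653 q6 -0.07 grasp now [0.5283 0.3006 0.1834] yaw 2.036
```

```bash
python3 -m jog '[[[-0.1,-0.1,-0.03],-0.055,0.6],[[-0.2,-0.2,-0.03],-0.11,0.6],[[-0.3,-0.3,-0.03],-0.165,0.6],[[-0.4,-0.4,-0.03],-0.22,0.6],[[-0.5,-0.5,-0.03],-0.275,0.6],[[-0.612,-0.568,-0.03],-0.33,0.6],[[-0.612,-0.568,-0.03],-0.385,0.6],[[-0.612,-0.568,-0.03],-0.435,0.6],[[-0.612,-0.568,-0.03],-0.435,0.6],[[-0.612,-0.568,-0.03],-0.435,0.6]]' | head -3
cat > nxt.py <<'E'
import sys
from pil import *
x,y,off=map(float,sys.argv[1:])
P=pillars()
for p in P: print(p)
p=min(P,key=lambda p:(p[0]-x)**2+(p[1]-y)**2)
g=[p[0],p[1],.0215]; plan(g,p[2]+np.pi/2)
yy=p[2] if p[2]>1.57 else p[2]+np.pi
rel(np.array(g)+[0,0,.16],yy,[.5344+off*.89,.3026+off*.457,.1815],.475+np.pi/2,'to cup above')
E
python3 nxt.py .4435 -.042 .012
```

```text
time: 27.15
tool_pos: [0.4347, -0.02, 0.3522]
tool_rot: [3.141, -0.001, -2.884]
(0.4334, -0.1222, np.float64(0.226), 66, 19, [218.0, 147.0])
(0.4434, -0.0422, np.float64(0.259), 68, 16, [298.0, 178.0])
(0.5989, -0.0653, np.float64(0.136), 75, 14, [243.0, 307.0])
(0.5555, 0.0998, np.float64(0.378), 75, 15, [401.0, 308.0])
 shift [-0.0067 -0.0593  0.429 ] turn -0.0002 alt 0.9998 q6 -2.05 grasp now [ 0.4347 -0.02    0.1931] yaw -2.883
to cup above shift [-0.47    0.7814 -0.    ] turn 0.4312
```

View pics/w7.png

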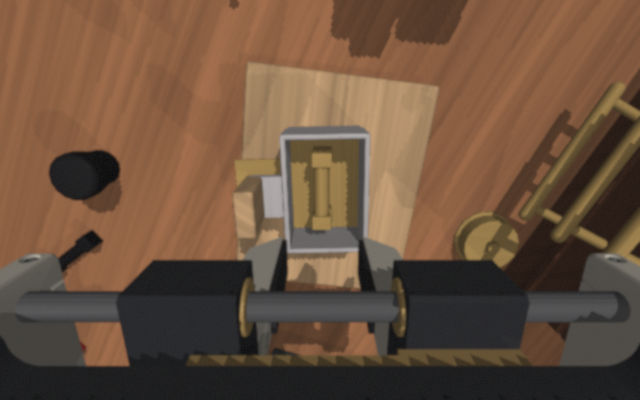

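The second pillar seems to have landed on top of the first (322,188). That's fine because it stays below the rim, and I'll aim the others to the sides. Picking the third.

```bash
python3 -m jog '[[[-0.007,-0.06,0.12],0,0.6],[[-0.007,-0.06,0.25],0,0.6],[[-0.007,-0.06,0.35],0,0.6],[[-0.007,-0.06,0.42],0,0.6],[[-0.007,-0.06,0.429],0,0.6],[[-0.007,-0.06,0.429],0,0.6],[[-0.007,-0.06,0.429],0,1],[[-0.007,-0.06,0.429],0,1],[[-0.007,-0.06,0.429],0,1],[[-0.007,-0.06,0.429],0,1],[[-0.007,-0.06,0.429],0,1]]' 20
python3 -m jog '[[[0,0,-0.13],0,1],[[0,0,-0.27],0,1],[[0,0,-0.4],0,1],[[-0.08,0.13,-0.4],0.055,1],[[-0.16,0.26,-0.4],0.11,1],[[-0.24,0.39,-0.4],0.165,1],[[-0.32,0.52,-0.4],0.22,1],[[-0.4,0.65,-0.4],0.275,1],[[-0.47,0.781,-0.4],0.33,1],[[-0.47,0.781,-0.4],0.385,1],[[-0.47,0.781,-0.4],0.431,1],[[-0.47,0.781,-0.4],0.431,1]]'
cat > rim.py <<'E'
import sys
from h import *
im=shot('wrist',sys.argv[1]); off=float(sys.argv[2])
for t in ['cup','cup_handle']:
    for d in models.pinpoint(t,'wrist')[:1]: print(t,np.round(d['position'],4),d['confidence'])
m=cams.camera_model('wrist')
c=[.5344,.3026]
S,V=cv2.split(cv2.cvtColor(im,cv2.COLOR_RGB2HSV))[1:]
mk=((S<60)&(V>110)).astype(np.uint8)
n,l,s,_=cv2.connectedComponentsWithStats(mk); u,v=proj('wrist',[*c,.068])
b=None
for i in range(1,n):
    x,y,w,h,A=s[i]
    if x<u<x+w and y<v+30<y+h+60 and w>60 and A>200: 
        ys,xs=np.where(l==i); keep=ys<235
        P=np.array([unproj('wrist',q,.068,m)[:2] for q in zip(xs[keep],ys[keep])]); yw=.475
        ex=np.array([np.cos(yw),np.sin(yw)]);ey=np.array([-ex[1],ex[0]])
        a,bb=P@ex,P@ey
        lo,hi=np.percentile(a,1),np.percentile(a,99); ymax=np.percentile(bb,99)
        C=ex*(lo+hi)/2+ey*(ymax-.049); print('rim',s[i],'width',hi-lo,'centre',C)
        plan([*(C+ex*off),.088],.475)
plan([c[0]+.89*off,c[1]+.457*off,.088],.475,'nominal')
E
python3 rim.py w8.png .016
```

```text
time: 28.58
tool_pos: [0.4439, -0.0427, 0.1816]
tool_rot: [-3.141, 0.001, -2.881]
contact_force: [-1.4, 0.1, 7.1]
opening: 0.0116
grip_force: 20.0
time: 30.08
tool_pos: [0.5447, 0.3079, 0.3405]
tool_rot: [-3.14, -0.0, 2.05]
contact_force: [0.4, -0.4, -0.7]
opening: 0.0111
grip_force: 20.0
cup [0.535  0.3035 0.0109] 0.79
cup_handle [0.4835 0.2789 0.0928] 0.57
rim [ 240  126  134  163 4010] width 0.08301763633544457 centre [0.52384186 0.30311887]
 shift [ 0.015  -0.0113  0.2347] turn 0.0014 alt -0.9986 q6 -0.09 grasp now [0.5449 0.3072 0.1819] yaw 2.05
nominal shift [0.0016 0.0115 0.2347] turn 0.0014 alt -0.9986 q6 -0.09 grasp now [0.5449 0.3072 0.1819] yaw 2.05
```

View pics/w8.png

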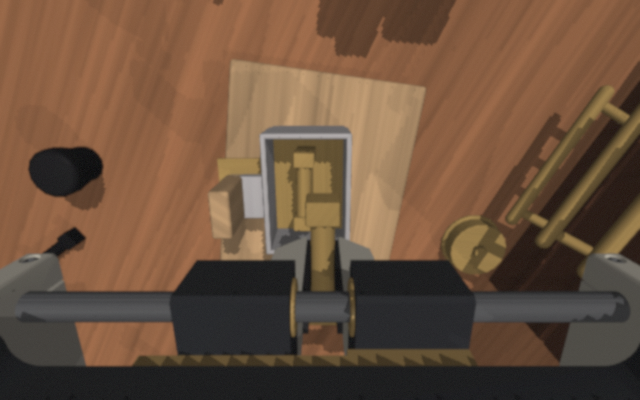

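```bash
python3 -m jog '[[[0.002,0.012,0.1],0,1],[[0.002,0.012,0.2],0,1],[[0.002,0.012,0.23],0,1],[[0.002,0.012,0.23],0,1],[[0.002,0.012,0.23],0,0.72],[[0.002,0.012,0.23],0,0.72],[[0.002,0.012,0.23],0,0.72],[[0.002,0.012,0.1],0,0.72],[[0.002,0.012,0],0,0.6],[[0.002,0.012,0],0,0.6]]' | head -2
python3 -c "
from h import *
shot('wrist','w9.png'); plan([.43,-.10,.195],.226+np.pi/2)"
```

```text
time: 31.48
tool_pos: [0.5493, 0.3108, 0.3456]
 shift [-0.7751 -0.7357 -0.0278] turn -0.4199 alt 0.5801 q6 -0.08 grasp now [0.5489 0.3106 0.1839] yaw 2.048
```

View pics/w9.png

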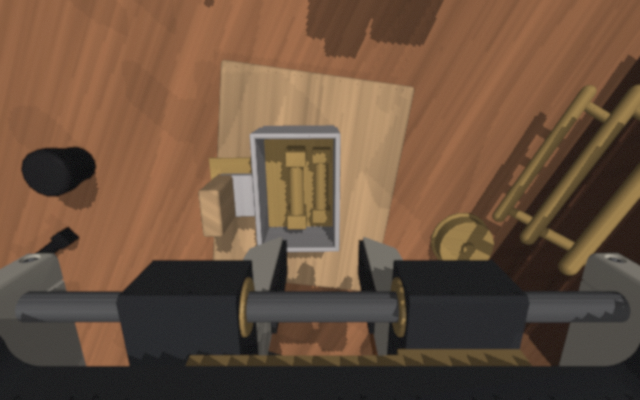

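The third pillar lies beside the stack, at (320,185). Now the fourth.

```bash
python3 -m jog '[[[-0.1,-0.1,-0.03],-0.055,0.6],[[-0.2,-0.2,-0.03],-0.11,0.6],[[-0.3,-0.3,-0.03],-0.165,0.6],[[-0.4,-0.4,-0.03],-0.22,0.6],[[-0.5,-0.5,-0.03],-0.275,0.6],[[-0.6,-0.6,-0.03],-0.33,0.6],[[-0.7,-0.7,-0.03],-0.385,0.6],[[-0.775,-0.736,-0.03],-0.42,0.6],[[-0.775,-0.736,-0.03],-0.42,0.6],[[-0.775,-0.736,-0.03],-0.42,0.6],[[-0.775,-0.736,-0.03],-0.42,0.6]]' | head -3
python3 nxt.py .4335 -.122 -.016
```

```text
time: 32.9
tool_pos: [0.4297, -0.0991, 0.3527]
tool_rot: [3.141, -0.001, -2.915]
(0.4334, -0.1234, np.float64(0.227), 67, 16, [297.0, 174.0])
(0.5929, -0.1493, np.float64(0.104), 75, 14, [243.0, 307.0])
(0.5548, 0.0172, np.float64(0.346), 75, 15, [401.0, 308.0])
 shift [ 0.0049 -0.0614  0.4303] turn 0.0001 alt -0.9999 q6 -2.2 grasp now [ 0.4298 -0.099   0.1936] yaw -2.914
to cup above shift [-0.4469  0.9711 -0.    ] turn 0.4211
```

```bash
python3 -m jog '[[[0.005,-0.061,0.12],0,0.6],[[0.005,-0.061,0.25],0,0.6],[[0.005,-0.061,0.35],0,0.6],[[0.005,-0.061,0.42],0,0.6],[[0.005,-0.061,0.43],0,0.6],[[0.005,-0.061,0.43],0,0.6],[[0.005,-0.061,0.43],0,1],[[0.005,-0.061,0.43],0,1],[[0.005,-0.061,0.43],0,1],[[0.005,-0.061,0.43],0,1],[[0.005,-0.061,0.43],0,1]]' 20
python3 -m jog '[[[0,0,-0.13],0,1],[[0,0,-0.27],0,1],[[0,0,-0.4],0,1],[[-0.06,0.13,-0.4],0.055,1],[[-0.12,0.26,-0.4],0.11,1],[[-0.18,0.39,-0.4],0.165,1],[[-0.24,0.52,-0.4],0.22,1],[[-0.3,0.65,-0.4],0.275,1],[[-0.36,0.78,-0.4],0.33,1],[[-0.42,0.91,-0.4],0.385,1],[[-0.447,0.971,-0.4],0.421,1],[[-0.447,0.971,-0.4],0.421,1]]'
python3 rim.py w10.png -.016
```

```text
time: 34.33
tool_pos: [0.4334, -0.1243, 0.1816]
tool_rot: [-3.141, 0.001, -2.916]
contact_force: [-1.2, 1.3, 6.5]
opening: 0.0114
grip_force: 20.0
time: 35.83
tool_pos: [0.5201, 0.2969, 0.3403]
tool_rot: [-3.141, -0.001, 2.048]
contact_force: [-0.2, -0.9, -0.3]
opening: 0.0115
grip_force: 20.0
cup [0.5356 0.3029 0.0109] 0.85
cup_handle [0.4866 0.2801 0.0907] 0.71
rim [ 275  128  113  139 3273] width 0.08289593433535558 centre [0.52329133 0.30022085]
 shift [ 0.0114 -0.0256  0.2338] turn 0.0002 alt -0.9998 q6 -0.09 grasp now [0.5202 0.2935 0.1815] yaw 2.046
nominal shift [0.004  0.0018 0.2338] turn 0.0002 alt -0.9998 q6 -0.09 grasp now [0.5202 0.2935 0.1815] yaw 2.046
```

```bash
python3 -m jog '[[[0.004,0.002,0.1],0,1],[[0.004,0.002,0.2],0,1],[[0.004,0.002,0.228],0,1],[[0.004,0.002,0.228],0,1],[[0.004,0.002,0.228],0,0.78],[[0.004,0.002,0.228],0,0.78],[[0.004,0.002,0.228],0,0.78],[[0.004,0.002,0.1],0,0.75],[[0.004,0.002,-0.1],0,0.6],[[0.004,0.002,-0.1],0,0.6],[[0.004,0.002,-0.1],0,0.6]]'
python3 - <<'E'
from h import *
shot('wrist','w11.png')
for t in ['cup','cup_handle']:
    for d in models.pinpoint(t,'wrist')[:2]: print(t,np.round(d['position'],4),round(d['confidence'],2))
shot('scene')
for t in ['cup','cup_handle','rest','tub','tub_mouth','striker_top','striker']:
    for d in models.pinpoint(t,'scene')[:1]: print(t,np.round(d['position'],4),round(d['confidence'],2))
E
```

```text
time: 37.35
tool_pos: [0.5204, 0.2962, 0.3831]
tool_rot: [3.137, 0.0, 2.045]
contact_force: [0.5, 0.0, -0.7]
opening: 0.0366
grip_force: 0.0
cup_handle [0.4866 0.2799 0.0918] 0.77
cup_handle [ 0.7104  0.3136 -0.0033] 0.16
cup [0.5321 0.3025 0.0107] 0.94
cup_handle [0.4885 0.2737 0.0875] 0.81
rest [ 0.5408  0.2982 -0.007 ] 0.97
tub [ 0.6715  0.008  -0.0019] 0.74
tub_mouth [0.6713 0.0097 0.0771] 0.68
striker [ 0.6496 -0.3576 -0.003 ] 0.19
```

View pics/w11.png

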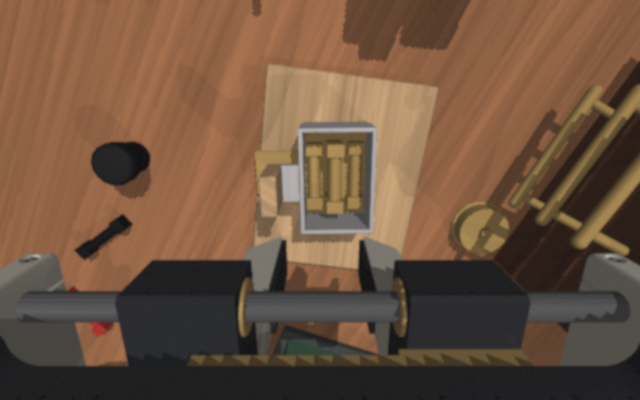

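All four pillars are in the cup: (315,180), the stack at (336,180) and (355,175). Before gripping the cup I'll measure the tub and striker from above.

```bash
python3 -c "
from h import *
plan([.69,.0,.24],np.pi/2+.1)"
```

```text
shift [-0.8521  0.039  -0.0461] turn -0.3809 alt 0.6191 q6 -0.09 grasp now [0.5204 0.2961 0.2216] yaw 2.045
```

```bash
python3 -m jog '[[[-0.1,0,-0.046],-0.05,0.6],[[-0.2,0.01,-0.046],-0.1,0.6],[[-0.3,0.02,-0.046],-0.15,0.6],[[-0.45,0.03,-0.046],-0.2,0.6],[[-0.6,0.039,-0.046],-0.25,0.6],[[-0.75,0.039,-0.046],-0.3,0.6],[[-0.852,0.039,-0.046],-0.35,0.6],[[-0.852,0.039,-0.046],-0.381,0.6],[[-0.852,0.039,-0.046],-0.381,0.6],[[-0.852,0.039,-0.046],-0.381,0.6]]'
cat > tub.py <<'E'
from h import *
R={}
for c in ['wrist','wrist','top','scene']:
    im=shot(c,'tub_%s.png'%c)
    for t in ['tub','tub_mouth','striker','striker_top']:
        for d in models.pinpoint(t,c)[:2]:
            if d['confidence']>.3: print(c,t,np.round(d['position'],4),round(d['confidence'],2))
# rim: fit square to bright green pixels in wrist view at z=.08
im=cv2.imread('pics/tub_wrist.png')[:,:,::-1]
m=cams.camera_model('wrist')
H,S,V=cv2.split(cv2.cvtColor(np.ascontiguousarray(im),cv2.COLOR_RGB2HSV))
mk=((H>50)&(H<90)&(S>60))
print('green V pct',np.percentile(V[mk],[5,50,80,95]),mk.sum())
for th in (np.percentile(V[mk],60),np.percentile(V[mk],80)):
    ys,xs=np.where(mk&(V>th)); 
    P=np.array([unproj('wrist',q,.08,m)[:2] for q in zip(xs,ys)])
    h=cv2.convexHull((P*1000).astype(np.float32)); print(th,len(xs),cv2.minAreaRect(h), ys.min(),ys.max(),xs.min(),xs.max())
E
python3 tub.py
```

```text
time: 39.15
tool_pos: [0.6898, 0.0006, 0.3996]
tool_rot: [3.141, 0.0, -3.042]
contact_force: [-0.4, -0.3, 0.6]
opening: 0.0368
grip_force: 0.0
wrist tub [0.6784 0.0135 0.0042] 0.77
wrist tub_mouth [0.6746 0.0106 0.0826] 0.73
wrist striker [0.5764 0.0033 0.0008] 0.65
wrist striker_top [ 0.5764 -0.      0.1325] 0.57
wrist tub [0.6776 0.0152 0.0035] 0.92
wrist tub_mouth [0.6759 0.0125 0.0806] 0.7
wrist striker [0.577  0.004  0.0014] 0.71
wrist striker_top [0.5769 0.002  0.1295] 0.88
scene tub [0.6726 0.0078 0.0009] 0.56
scene tub [0.6945 0.1802 0.002 ] 0.52
scene tub_mouth [0.6723 0.0107 0.0754] 0.73
scene striker_top [ 0.581  -0.002   0.1297] 0.46
green V pct [ 68.  99. 160. 164.] 13539
105.0 5326 ((675.2600708007812, 10.556686401367188), (168.8544464111328, 168.43673706054688), 6.018283843994141) 67 253 235 439
160.0 2458 ((675.4365234375, 10.828697204589844), (167.09884643554688, 167.136474609375), 6.159239292144775) 68 253 236 439
```

Tub centre (0.675, 0.011), yaw 0.107, so the striker is at about (0.579, 0.0005). Going back to hover over the cup handle.

```bash
python3 -c "
from h import *
plan([.485,.277,.22],.475)"
```

```text
shift [0.4404 0.7403 0.0508] turn 0.3807 alt -0.6193 q6 -1.78 grasp now [0.6899 0.     0.2403] yaw -3.041
```

```bash
python3 -m jog '[[[0.07,0.12,0],0.05,0.6],[[0.14,0.24,0],0.1,0.6],[[0.21,0.36,0],0.15,0.6],[[0.28,0.48,0.02],0.2,0.6],[[0.35,0.6,0.05],0.25,0.6],[[0.44,0.74,0.05],0.3,0.6],[[0.44,0.74,0.05],0.35,0.6],[[0.44,0.74,0.05],0.381,0.6],[[0.44,0.74,0.05],0.381,0.6],[[0.44,0.74,0.05],0.381,0.6]]' | head -3
cat > hand.py <<'E'
from h import *
im=shot('wrist','hand.png')
for c in ['wrist','scene','top']:
    if c!='wrist': shot(c)
    for t in ['cup','cup_handle']:
        for d in models.pinpoint(t,c)[:1]: print(c,t,np.round(d['position'],4),round(d['confidence'],2))
m=cams.camera_model('wrist')
H,S,V=cv2.split(cv2.cvtColor(im,cv2.COLOR_RGB2HSV))
# aluminium rim: grey, bright -> rectangle at z=.068 near nominal cup
mk=((S<45)&(V>120))
ys,xs=np.where(mk[:250]); P=np.array([unproj('wrist',q,.068,m)[:2] for q in zip(xs,ys)])
k=np.linalg.norm(P-[.534,.302],axis=1)<.075; P=P[k]
print(k.sum(),cv2.minAreaRect((P*1000).astype(np.float32)))
plan([.485,.277,.0905],.475)
E
python3 hand.py
```

```text
time: 41.4
tool_pos: [0.4853, 0.2767, 0.3796]
tool_rot: [3.141, -0.0, 2.047]
wrist cup [0.537  0.3002 0.0103] 0.77
wrist cup_handle [0.4871 0.2793 0.0922] 0.77
scene cup [0.5286 0.3023 0.009 ] 0.81
scene cup_handle [0.489 0.275 0.088] 0.64
top cup [0.5346 0.3025 0.0123] 0.56
top cup_handle [0.4831 0.2763 0.0909] 0.74
2358 ((527.6818237304688, 294.1549987792969), (83.69031524658203, 117.87364959716797), 27.48841667175293)
 shift [ 6.000e-04 -2.000e-04  3.245e-01] turn -0.0002 alt 0.9998 q6 -0.09 grasp now [0.4852 0.2768 0.2203] yaw 2.045
```

```bash
python3 -m jog '[[[0,0,0.12],0,0.6],[[0,0,0.24],0,0.6],[[0,0,0.3],0,0.6],[[0,0,0.322],0,0.6],[[0,0,0.322],0,0.6],[[0,0,0.322],0,1],[[0,0,0.322],0,1],[[0,0,0.322],0,1],[[0,0,0.322],0,1],[[0,0,0.322],0,1],[[0,0,0.322],0,1]]' 50
python3 -m jog '[[[0,0,-0.03],0,1],[[0,0,-0.08],0,1],[[0,0,-0.16],0,1],[[0,0,-0.25],0,1],[[0,0,-0.34],0,1],[[0,0,-0.42],0,1],[[0,0,-0.42],0,1]]'
python3 - <<'E'
from h import *
o=observe(); print(o['torque'].round(2))
plan([.5805,.0006,.26],.1065)
shot('wrist')
for t in ['cup','cup_handle']:
    for d in models.pinpoint(t,'wrist')[:2]: print(t,np.round(d['position'],4),round(d['confidence'],2))
E
```

```text
time: 43.22
tool_pos: [0.485, 0.2769, 0.2514]
tool_rot: [3.141, 0.0, 2.045]
contact_force: [-2.9, -1.6, 5.9]
opening: 0.0136
grip_force: 50.0
time: 44.1
tool_pos: [0.4853, 0.277, 0.4211]
tool_rot: [3.136, 0.0, 2.045]
contact_force: [-0.9, 0.3, -4.7]
opening: 0.0139
grip_force: 50.0
[-0.23  0.24 -0.08]
 shift [-0.7233 -0.1038  0.0047] turn 0.1171 alt -0.8829 q6 -0.09 grasp now [0.4853 0.277  0.2619] yaw 2.045
cup_handle [0.4867 0.2805 0.2608] 0.58
```

```bash
python3 -m jog '[[[-0.04,-0.005,0],0.01,1],[[-0.11,-0.016,0],0.02,1],[[-0.2,-0.03,0],0.035,1],[[-0.3,-0.045,0],0.05,1],[[-0.4,-0.06,0],0.065,1],[[-0.5,-0.075,0],0.08,1],[[-0.6,-0.088,0],0.1,1],[[-0.68,-0.098,0],0.117,1],[[-0.723,-0.104,0],0.117,1],[[-0.723,-0.104,0],0.117,1],[[-0.723,-0.104,0],0.117,1]]'
python3 - <<'E'
from h import *
plan([.5805,.0006,.205],.1065)
for c in ['scene','top','wrist']:
    shot(c)
    for t in ['cup','cup_handle','flap_tab','striker_top']:
        for d in models.pinpoint(t,c)[:2]:
            if d['confidence']>.3: print(c,t,np.round(d['position'],4),round(d['confidence'],2))
E
```

```text
time: 45.62
tool_pos: [0.5799, 0.0013, 0.4184]
tool_rot: [-3.141, -0.001, 1.678]
contact_force: [0.4, 0.2, -3.9]
opening: 0.0138
grip_force: 50.0
 shift [-0.002   0.0013  0.1356] turn 0.0004 alt -0.9996 q6 -0.24 grasp now [0.5799 0.0013 0.2592] yaw 1.678
scene cup [0.6328 0.0077 0.1774] 0.85
scene cup_handle [ 5.835e-01 -5.000e-04  2.546e-01] 0.72
scene cup_handle [0.5768 0.0022 0.1916] 0.59
scene flap_tab [0.58   0.0013 0.188 ] 0.63
scene striker_top [ 0.5799 -0.001   0.1324] 0.62
top cup [0.6405 0.0068 0.1783] 0.56
wrist cup [0.6413 0.0051 0.1776] 0.79
wrist cup_handle [0.581  0.0042 0.2546] 0.88
wrist flap_tab [0.5798 0.0007 0.1911] 0.64
wrist flap_tab [6.961e-01 1.813e-01 1.000e-04] 0.62
wrist striker_top [ 5.786e-01 -3.000e-04  1.294e-01] 0.95
```

The tab sits right over the striker, so I'm lowering onto it.

```bash
python3 -m jog '[[[-0.002,0,0.06],0,1],[[-0.002,0,0.11],0,1],[[-0.002,0,0.135],0,1],[[-0.002,0,0.15],0,1],[[-0.002,0,0.165],0,1],[[-0.002,0,0.165],0,1]]' | sed -n 1,4p
python3 -m jog '[[[0,0,0.013],0,1],[[0,0,0.026],0,1],[[0,0,0.04],0,1],[[0,0,0.054],0,1],[[0,0,0.054],0,1],[[0,0,0.054],0,1],[[0,0,0.054],0,1],[[0,0,0.054],0,1]]'
python3 - <<'E'
from h import *
for c in ['scene','top','wrist']:
    shot(c,'dump_'+c+'.png')
    for t in ['cup','pillar0']:
        for d in models.pinpoint(t,c)[:4]:
            if d['confidence']>.3: print(c,t,np.round(d['position'],4),round(d['confidence'],2))
E
```

```text
time: 47.12
tool_pos: [0.5805, -0.0002, 0.3531]
tool_rot: [3.14, 0.0, 1.678]
contact_force: [-0.1, 0.9, -1.5]
time: 48.12
tool_pos: [0.581, -0.0002, 0.3312]
tool_rot: [3.139, 0.0, 1.677]
contact_force: [5.2, 1.0, -0.3]
opening: 0.0135
grip_force: 50.0
scene cup [0.6355 0.0057 0.0898] 0.57
scene pillar0 [0.6546 0.005  0.0183] 0.66
scene pillar0 [ 0.3118 -0.1597  0.0011] 0.65
scene pillar0 [0.6767 0.013  0.0322] 0.63
scene pillar0 [ 0.336   0.2177 -0.0051] 0.6
top cup [0.6402 0.0037 0.0914] 0.63
top pillar0 [ 3.191e-01 -1.556e-01  3.000e-04] 0.44
wrist cup [0.6409 0.0045 0.0907] 0.92
wrist pillar0 [0.6738 0.0105 0.0259] 0.94
wrist pillar0 [0.6991 0.0105 0.0256] 0.89
wrist pillar0 [0.6777 0.0093 0.0338] 0.88
wrist pillar0 [ 0.3408  0.0023 -0.0036] 0.75
```

```bash
python3 -m jog '[[[0,0,0.008],0,1],[[0,0,0.008],0,1],[[0,0,0.008],0,1],[[0,0,0.008],0,1],[[0,0,-0.03],0,1],[[0,0,-0.08],0,1],[[0,0,-0.14],0,1],[[0,0,-0.21],0,1],[[0,0,-0.21],0,1],[[0,0,-0.21],0,1]]'
python3 - <<'E'
from h import *
m=cams.camera_model('wrist')
im=shot('wrist','after_w.png'); o=observe(); print(o['contact_force'],o['torque'])
for t in ['cup','pillar0']:
    for d in models.pinpoint(t,'wrist')[:6]:
        print(t,np.round(d['position'],4),round(d['confidence'],2),proj('wrist',d['position']).round())
E
```

```text
time: 49.82
tool_pos: [0.5797, -0.0001, 0.4132]
tool_rot: [-3.137, -0.001, 1.678]
contact_force: [0.1, -0.1, -2.9]
opening: 0.0134
grip_force: 50.0
[ 0.32865156 -0.25048969 -2.48991327] [-0.1321182   0.10180639 -0.00655345]
cup [0.6347 0.0039 0.1703] 0.61 [403. 214.]
pillar0 [0.3368 0.1161 0.001 ] 0.86 [103.  27.]
pillar0 [ 0.3153 -0.1558 -0.0048] 0.77 [107. 256.]
pillar0 [ 0.3415  0.0045 -0.0008] 0.69 [116. 135.]
```

```bash
python3 -c "
from h import *
plan([.4846+.006,.277-.004,.26],.475)
F=[];
for i in range(8):
    shot('wrist'); o=observe(); F.append(np.r_[o['contact_force'],o['torque']])
print(np.mean(F,0).round(2))"
```

```text
shift [ 0.7029 -0.1496 -0.0145] turn -0.1172 alt 0.8828 q6 -0.24 grasp now [ 5.800e-01 -2.000e-04  2.542e-01] yaw 1.677
[-0.12 -0.4  -2.25 -0.11  0.12  0.01]
```

```bash
python3 -m jog '[[[0.08,-0.02,0],-0.02,1],[[0.18,-0.04,0],-0.04,1],[[0.29,-0.06,-0.014],-0.06,1],[[0.4,-0.08,-0.014],-0.08,1],[[0.5,-0.11,-0.014],-0.1,1],[[0.6,-0.13,-0.014],-0.117,1],[[0.67,-0.14,-0.014],-0.117,1],[[0.703,-0.153,-0.014],-0.117,1],[[0.703,-0.153,-0.014],-0.117,1],[[0.703,-0.153,-0.014],-0.117,1]]'
python3 - <<'E'
from h import *
plan([.4907,.2709,.0915],.475)
for c in ['top','scene']:
    im=shot(c,'tubafter_'+c+'.png')
    for d in models.pinpoint('pillar0',c)[:9]:
        p=np.array(d['position']); 
        if np.linalg.norm(p[:2]-[.675,.011])<.1: print(c,p.round(4),round(d['confidence'],2),proj(c,p).round())
im=cv2.imread('pics/tubafter_top.png'); H,S,V=cv2.split(cv2.cvtColor(im,cv2.COLOR_BGR2HSV))
mk=((H>=15)&(H<=32)&(S>80)&(V>50)).astype(np.uint8)
sub=mk[105:185,280:365]; n,l,s,c=cv2.connectedComponentsWithStats(sub); print(s[1:].tolist())
mk0=cv2.imread('pics/top0.png'); h=cv2.split(cv2.cvtColor(mk0,cv2.COLOR_BGR2HSV)); q=((h[0]>=15)&(h[0]<=32)&(h[1]>80)&(h[2]>50))
print('one pillar area in top', q[205:250,280:305].sum())
E
```

```text
time: 51.62
tool_pos: [0.4898, 0.272, 0.4208]
tool_rot: [-3.142, 0.0, 2.044]
contact_force: [1.2, -0.5, -2.1]
opening: 0.0137
grip_force: 50.0
 shift [-0.0035  0.0007  0.4251] turn -0.0005 alt 0.9995 q6 -0.1 grasp now [0.4898 0.272  0.2616] yaw 2.044
top [0.6794 0.0089 0.023 ] 0.57 [322. 145.]
top [0.6771 0.0138 0.0392] 0.52 [320. 144.]
top [0.7039 0.0142 0.0232] 0.47 [320. 137.]
top [0.6569 0.0111 0.0241] 0.46 [321. 152.]
scene [0.705  0.0122 0.0226] 0.65 [255. 237.]
scene [0.6528 0.0086 0.0218] 0.6 [271. 230.]
scene [0.6801 0.0152 0.0319] 0.47 [263. 232.]
[[0, 0, 80, 15, 633], [69, 15, 1, 2, 2], [50, 18, 1, 1, 1], [84, 18, 1, 1, 1], [14, 21, 2, 1, 2], [17, 21, 3, 3, 4], [21, 20, 8, 8, 21], [28, 20, 2, 2, 2], [58, 21, 2, 2, 2], [70, 20, 1, 1, 1], [34, 22, 1, 1, 1], [54, 23, 2, 2, 2], [61, 22, 1, 1, 1], [70, 22, 1, 2, 2], [14, 25, 3, 3, 4], [23, 25, 33, 29, 614], [36, 25, 1, 1, 1], [51, 24, 1, 1, 1], [60, 24, 2, 1, 2], [18, 26, 2, 2, 3], [21, 26, 1, 2, 2], [61, 26, 1, 1, 1], [15, 29, 1, 1, 1], [57, 29, 1, 1, 1], [71, 28, 1, 3, 3], [17, 30, 2, 5, 6], [20, 30, 2, 3, 3], [15, 32, 2, 1, 2], [15, 34, 1, 3, 3], [56, 35, 2, 1, 2], [72, 35, 1, 4, 4], [16, 36, 6, 5, 10], [56, 37, 1, 3, 3], [5, 39, 1, 1, 1], [16, 41, 1, 1, 1], [16, 41, 10, 8, 26], [64, 41, 1, 1, 1], [0, 42, 1, 1, 1], [73, 43, 1, 2, 2], [3, 47, 1, 1, 1], [24, 46, 2, 3, 4], [61, 48, 1, 1, 1], [17, 51, 1, 2, 2], [19, 50, 1, 2, 2], [25, 50, 3, 2, 3], [59, 51, 1, 1, 1], [74, 50, 1, 3, 3], [20, 52, 2, 2, 2], [26, 53, 2, 2, 2], [8, 55, 1, 1, 1], [31, 55, 3, 3, 4], [64, 55, 1, 1, 1], [26, 56, 2, 2, 3], [18, 59, 2, 2, 2], [32, 59, 1, 1, 1], [75, 58, 1, 2, 2], [21, 61, 4, 2, 5], [27, 60, 1, 2, 2], [29, 61, 2, 1, 2]]
one pillar area in top 164
```

The top camera finds all four pillars in the tub. Standing the cup back on the board.

```bash
python3 -m jog '[[[-0.003,0,0.1],0,1],[[-0.003,0,0.2],0,1],[[-0.003,0,0.3],0,1],[[-0.003,0,0.37],0,1],[[-0.003,0,0.4],0,1],[[-0.003,0,0.415],0,1],[[-0.003,0,0.422],0,1],[[-0.003,0,0.422],0,1]]' | sed -n 1,4p
python3 -m jog '[[[0,0,0.002],0,1],[[0,0,0.002],0,1],[[0,0,0.002],0,0.75],[[0,0,0.002],0,0.6],[[0,0,0.002],0,0.6],[[0,0,0.002],0,0.6],[[0,0,0.002],0,0.6],[[0,0,-0.1],0,0.6],[[0,0,-0.25],0,0.6],[[0,0,-0.4],0,0.6],[[0,0,-0.4],0,0.6]]'
python3 hand.py; python3 -c "
from h import *
shot('scene')
for d in models.pinpoint('rest','scene')[:1]: print(d)
plan([.45,0,.27],.475)"
```

```text
time: 52.82
tool_pos: [0.4903, 0.2719, 0.2527]
tool_rot: [3.14, 0.0, 2.045]
contact_force: [0.1, -0.2, -2.4]
time: 54.2
tool_pos: [0.4905, 0.2721, 0.4173]
tool_rot: [3.131, 0.001, 2.045]
contact_force: [-0.2, -0.1, -0.2]
opening: 0.0365
grip_force: 0.0
wrist cup [0.5405 0.296  0.0125] 0.55
wrist cup_handle [0.4955 0.2729 0.0941] 0.88
scene cup [0.5391 0.2966 0.0118] 0.71
scene cup_handle [0.4928 0.2701 0.0894] 0.64
top cup [0.5444 0.2964 0.0159] 0.54
top cup_handle [0.4877 0.2731 0.0878] 0.81
1889 ((530.2593383789062, 285.5751647949219), (80.73970794677734, 121.77657318115234), 27.18205451965332)
 shift [ 0.0174 -0.0054  0.4032] turn -0.0003 alt 0.9997 q6 -0.1 grasp now [0.4901 0.2718 0.2518] yaw 2.045
{'position': [0.5432, 0.2948, -0.0033], 'confidence': 0.79}
 shift [-0.5588 -0.3996 -0.0445] turn -0.0002 alt 0.9998 q6 -0.1 grasp now [0.4901 0.2718 0.2522] yaw 2.045
```

```bash
python3 -m jog '[[[-0.13,-0.05,0],0.03,1],[[-0.26,-0.1,0],0.06,1],[[-0.4,-0.16,0],0.09,1],[[-0.53,-0.24,0],0.12,1],[[-0.7,-0.34,0],0.12,1],[[-0.7,-0.34,0],0.12,1],[[-0.7,-0.34,0],0.12,1],[[-0.7,-0.34,0],0.12,1]]' 10 | sed -n 1,3p
python3 -c "
from h import *
plan([.518,-.374,.17],.107)"
```

```text
time: 55.75
tool_pos: [0.497, -0.0381, 0.4119]
tool_rot: [3.142, -0.001, 1.669]
 shift [-0.8408 -0.0304  0.2067] turn -0.0027 alt 0.9973 q6 -0.33 grasp now [ 0.497  -0.0381  0.2527] yaw 1.669
```

```bash
python3 -m jog '[[[-0.14,0,0],0,1],[[-0.28,-0.01,0],0,1],[[-0.42,-0.02,0],0,1],[[-0.56,-0.03,0],0,1],[[-0.7,-0.03,0.05],0,1],[[-0.84,-0.03,0.1],0,1],[[-0.84,-0.03,0.12],0,1],[[-0.84,-0.03,0.12],0,1]]' | sed -n 1,5p
python3 -c "
from h import *
for c in ['wrist','top','scene']:
    shot(c)
    for t in ['start_top','selector_grip']:
        for d in models.pinpoint(t,c)[:2]: print(c,t,np.round(d['position'],4),round(d['confidence'],2))
plan([.518,-.374,.096],.107)"
```

```text
time: 56.75
tool_pos: [0.5184, -0.3733, 0.3628]
tool_rot: [-3.14, -0.002, 1.67]
contact_force: [-0.7, -0.1, -0.1]
opening: 0.0004
wrist start_top [ 0.5163 -0.3738  0.076 ] 0.82
wrist selector_grip [ 0.5064 -0.2751  0.0902] 0.95
top selector_grip [ 0.5074 -0.2764  0.0877] 0.79
scene start_top [ 0.5163 -0.3733  0.0782] 0.58
scene selector_grip [ 0.5073 -0.2758  0.0874] 0.65
 shift [0.0013 0.0008 0.2732] turn -0.0029 alt 0.9971 q6 -0.84 grasp now [ 0.5177 -0.3745  0.2053] yaw 1.669
```

```bash
python3 -m jog '[[[-0.003,0,0.14],0,1],[[-0.003,0,0.24],0,1],[[-0.003,0,0.268],0,1],[[-0.003,0,0.28],0,1],[[-0.003,0,0.288],0,1],[[-0.003,0,0.291],0,1],[[-0.003,0,0.291],0,1]]'
bash T.sh
```

```text
time: 58.08
tool_pos: [0.518, -0.3764, 0.2493]
tool_rot: [3.14, 0.002, 1.668]
contact_force: [-1.4, 1.6, 5.8]
opening: 0.0003
grip_force: 3.1
yaw 1.668 q6 -0.845 tau [0.18 0.33 0.02] t6 -0.001 F [-1.4  1.6  5.8] 0.0003 [ 0.518  -0.3764  0.2493]
```

```bash
python3 -m jog '[[[0,0,0.004],0,1],[[0,0,0.004],0,1]]' | sed -n 2,4p
python3 -m jog '[[[0,0,-0.05],0,1],[[0,0,-0.2],0,1],[[0,0,-0.35],0,1],[[0.25,0,-0.4],0,1],[[0.25,0,-0.4],0,1],[[0.25,0,-0.4],0,1]]' | sed -n 1,4p
python3 - <<'E'
from h import *
for c in ['top','scene']:
    shot(c)
    for t in ['start_top','selector_grip','cup','rest','pillar0','loupe','pinjar','driver']:
        for d in models.pinpoint(t,c)[:6]:
            if d['confidence']>.4: print(c,t,np.round(d['position'],3),round(d['confidence'],2))
E
```

```text
tool_pos: [0.518, -0.3763, 0.2491]
tool_rot: [3.139, 0.003, 1.668]
contact_force: [-3.7, 3.5, 14.3]
time: 59.08
tool_pos: [0.5081, -0.2744, 0.408]
tool_rot: [3.139, 0.002, 1.671]
contact_force: [0.2, -0.9, -0.1]
top cup [0.544 0.297 0.012] 0.79
top cup [0.578 0.002 0.131] 0.62
top rest [ 0.543  0.294 -0.   ] 0.85
top pillar0 [0.653 0.012 0.021] 0.67
top pillar0 [0.701 0.014 0.026] 0.58
top pillar0 [0.678 0.011 0.034] 0.49
top pillar0 [0.68  0.011 0.025] 0.48
top loupe [ 0.342  0.215 -0.002] 0.5
top loupe [0.317 0.443 0.   ] 0.42
top pinjar [ 0.674 -0.202  0.   ] 0.87
top pinjar [0.54  0.294 0.002] 0.59
top driver [0.707 0.313 0.002] 0.73
top driver [0.676 0.013 0.08 ] 0.46
scene selector_grip [ 0.507 -0.276  0.086] 0.73
scene cup [0.539 0.298 0.011] 0.77
scene cup [0.67  0.011 0.076] 0.44
scene rest [ 0.541  0.297 -0.003] 0.78
scene pillar0 [0.652 0.009 0.018] 0.63
scene pillar0 [0.703 0.011 0.023] 0.62
scene pillar0 [0.678 0.018 0.03 ] 0.55
scene pillar0 [ 0.337  0.109 -0.001] 0.5
scene loupe [0.335 0.22  0.   ] 0.59
scene pinjar [ 0.678 -0.203 -0.   ] 0.9
scene driver [0.67  0.01  0.003] 0.71
scene driver [ 0.652 -0.354 -0.004] 0.47
```

The button bottomed out: the force rose to 14 N with no further travel. All four pillars are in the tub and the cup is on the board, so I'm handing in.

```bash
python3 -c "
from cell import robot
print(robot.hand_in())"
```

```text
the job is handed in; nothing more can be done
None
```

I handed the job in after about 59 s of robot time, with no verdict returned: selector set to the third click, all four pillars dropped into the tub, cup back within about 5 mm of the board's centre, and start button pressed to its stop.

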